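Load the preserving rack

TASK

Get the jars of preserves on the chopping board ready for the canner: swing the rack's red-gripped bail right back, push the beech wedge fully home in the free end of the rack so that it holds the sprung keeper rail open by itself, and stand every jar upright on the rack floor between the rails while the wedge stays in. Then take the wedge out so the keeper springs onto the jars, swing the bail forward over centre until it rests down on the lids, and leave the wedge on the cork trivet. Leave the other kitchen things where they are.

Things in the scene. Friction and masses are not known exactly. Their poses are not given: they have to be found in the camera images.
- rack: stainless rack, fixed. Origin: centre of its underside; y along the row (420 mm), +x to the bail hinge, away from the robot. Floor plate 6 mm thick, x -84 to 84 mm. Fixed pair of back rails along y, front face at x = 30 mm. Back and keeper pairs: 12 mm round bars at centre heights 26 and 44 mm (top 50). End posts 50 mm high at y = +/-195 mm; hinge posts 107 mm high at x = 65, y = +/-195 mm
- row (a point): middle of the jar row on the floor plate's top: rack x = 0, y = 30, z = 6 mm. Jars stand between back rails and keeper, centres anywhere from rack y = -80 to 140 mm (four fit at 70 mm pitch: 135, 65, -5, -75); end stops at y = +/-178 mm. A jar held by the keeper has its centre at rack x = 0; with the wedge in there is 6 mm to spare each side about x = -6 mm
- keeper (a joint): sprung keeper (pair of rails): slides toward the rack's -x (toward the robot) against two springs, m. 0 = shut (gap between the rails 54 mm), 0.024 = its stop (gap 78 mm). Its upper bar is a free-turning roller. Springs push it shut with 9 N at 0 and 11 N at 0.018. It reads 0.018 with the wedge home; let go, it pushes the jars against the back rails and rests on them at 0.006
- keeper_rail (a point): middle of the keeper's upper rail (it moves with it), 44 mm above the rack's underside
- bail (a joint): angle of the hold-down bail, rad: 0 = shut on the empty rack (where it starts), 2.05 = right back on its stop. Over-centre: a spring strut pulls it shut below about 1.5 and right back above that, with about 0.18 N m at 0 and 0.13 N m at 2.05, so past centre it finishes by itself. Seated jars hold it at 0.11 to 0.14, resting on their lids
- bail_hinge (a point): middle of the bail's hinge axis (along the rack's y), at rack x = 65 mm, z = 95 mm
- bail_grip (a point): middle of the red sleeve (13 mm thick, 90 mm long along y) on the bail's cross rod (9 mm thick, 374 mm long), 70 mm from the hinge axis. At bail angle q it is at rack x = 65 - 70 cos(q - 0.15), y = 0, z = 95 + 70 sin(q - 0.15) mm. It can be pinched from above, fingers closing along the rack's x, and turns in the fingers as it swings
- wedge_bay (a point): where the wedge's origin lies when it is home: on the rack floor at rack x = 8, y = -140, z = 6 mm. Pressed straight down here, upright, its +x along the rack's +x, with 10 to 20 N, the wedge cams the keeper open and stays by itself when let go, standing on the rack floor; a straight pull up takes it out
- wedge: beech wedge, 92 mm tall, 30 mm thick (its y), 120 g, standing on its foot. Origin on the underside, below the grip. +x face upright at x = 22 mm (goes against the back rails). Foot x -24 to 22 mm; the -x face leans out to x = -50 at 31 mm height, is upright (72 mm wide) to 56 mm; above it the grip, 36 (x) by 30 (y) mm. At the start its +x is within 0.8 rad of the rack's +x
- trivet_top (a point): centre of the top of the cork trivet, 150 mm across, 8 mm thick, fixed; the wedge starts on it and goes back on it
- board: wooden chopping board, 300 (x) by 260 (y) by 14 mm, fixed; origin at the centre of its underside. The jars start on it
- jar1: jar of preserves, glass, 60 mm across, 82 mm tall, red or orange, with a brass-coloured lid 58 mm across over the top 16 mm; origin: centre of its underside. About 250 g. None if absent
- jar2: jar of preserves, glass, 60 mm across, 82 mm tall, red or orange, with a brass-coloured lid 58 mm across over the top 16 mm; origin: centre of its underside. About 250 g. None if absent
- jar3: jar of preserves, glass, 60 mm across, 82 mm tall, red or orange, with a brass-coloured lid 58 mm across over the top 16 mm; origin: centre of its underside. About 250 g. None if absent
- jar4: jar of preserves, glass, 60 mm across, 82 mm tall, red or orange, with a brass-coloured lid 58 mm across over the top 16 mm; origin: centre of its underside. About 250 g. None if absent
- funnel: blue plastic jam funnel, 110 mm across at its mouth, 65 mm high, standing on its 52 mm spout; a bystander
- spoon: wooden spoon lying on the bench; a bystander
- lid_bowl: small white ceramic bowl, 110 mm across, 50 mm high; a bystander
- mug: blue mug, 80 mm across, 90 mm high; a bystander
- salt: clear salt jar with steel cap, 48 mm across, 100 mm high (slimmer than the preserve jars, not one of them); a bystander
- jar_tongs: steel jar tongs with green grips, 220 mm long, 15 mm high, lying flat; a bystander
Mind the look-alikes: they are no part of the job. What is shaped like the jar1 but purple is not meant.

How it is judged:
By the outcome, as a careful person would: the job done as asked, in the order asked, and still so for the second after the job is handed in, with the robot touching nothing.
Of jar1, jar2, jar3, jar4 only 2 to 4 are there at a start; the rules pass over those that are not, and their reading is None.
At some moment in a run one of jar1, jar2, jar3, jar4 may be knocked a few centimetres aside while the robot is not near it.
It also fails if it takes over 208 s, if anything falls off the work surface, if the arm or the gripper's body presses on something with over 40 N, if the wrist force passes 120 N, or if a joint passes its speed limit or range.

ROBOT

A 6-joint arm with a two-finger parallel gripper is mounted at the origin on the work surface. World frame = base frame: x ahead of the robot, y to its left, z up, the work surface at z = 0. Lengths are in m, angles in rad, forces in N, time in s.
With the tool pointing down it reaches from about 0.25 to 0.725 m from the base axis. Payload 4 kg.
Tool frame: the origin (TCP) lies between the finger pads; the fingertips stand 17 mm ahead of it and the grasp point (between the pads) lies 2 mm behind it; z points along the fingers, x is the direction in which the jaws open and shut, and the axes are right-handed (so a half turn about z gives the same grasp; the last joint's range is limited). The gripper opens to 85 mm and grips with 20 to 120 N. Pads are 22 mm wide; open, the fingers measure 114 mm over their backs; the gripper's body (76 mm by 85 mm) begins 54 mm behind the grasp point. The pads swing forward as they close: fully open they stand 13 mm farther back than shut.
Start: joints at [0, 0.241, 0.005, 1.335, 0, 1.571], TCP at [0.5, -0, 0.248] pointing down, gripper open.
Joint ranges: [-2.72, 2.72], [-1.05, 1.87], [-1.09, 1.28], [-1.99, 2.15], [-1.42, 1.44], [-3.14, 3.14]. Speed limits (rad/s): [2.79, 2.79, 3.14, 3.14, 3.14, 3.14].

INTERFACE

Orientations are given as a unit quaternion [x, y, z, w].
In Python, from workcell import telemetry, cams, workorder gives the robot as it stands. The module is installed in compiled form; this text tells all that it offers.
- The arm moves only by the tool apply_moves, never from a script. Its argument "moves" is a list that holds one entry, the list of rows, each a list of 4 numbers: the shift along the tool's x, y, z in mm, then the turn about the tool's z in degrees. A call has exactly 10 rows; each row shifts and turns the pose as measured when the row begins, along the tool's axes as they then stand; what a row does not reach is not made up. A row lasts 1/10 s, in which the tool goes at most 50 mm and 8.59 degrees, less where a joint would pass 70% of its speed; a pose out of reach is approached as far as the arm can. A call with a gripper value outside its range is refused whole. "hand" is the gripper's target within -1 to 1 (fully open at 1, half-way at 0, shut at -1), set as the call begins (left out, the last holds). The fingers move at their own pace and stop on an object; the grip force is fixed at half the most. Time passes only in rows, so rows that do not move let the fingers close, or fill a call up. It gives the time, the measured TCP pose, the force and the opening at its end, in the units of the state.
- telemetry.get_obs(): the state, without advancing time (a new reading comes with each control period).
- cams.camera(name): name is "scene" or "side" or "wrist"; returns a dict with "color" (420x560x3 uint8, red, green, blue), "fovy" (degrees; the focal length in pixels is half the picture's height over the tangent of half this angle, whatever the lens; pixels are square), "cx", "cy" (the principal point, pixels), "camera_from_world" (4x4, takes a point from world to camera coordinates). Camera axes: x right, y down, z forward; pixel columns grow to the right and rows downward; lengths in m; the calibration is good to about 2 mm. A picture is of the moment at which its call begins. There is no depth.
- workorder.job_done(): hands the job in, once; it reports no verdict.
The state is a dict: "clock": time; "joint_pos": joint angles; "joint_vel": joint speeds; "tau": joint torques, N m; "eef_pos": TCP position; "tool_rot": TCP orientation; "ft_force": force on the tool from outside, world axes, zero at the start; "ft_torque": the same for the moment, N m; "grip_width": finger opening in m.
Only numpy, scipy, OpenCV 4.12 (cv2) and the standard library are available. Lean on these libraries where they do the work, as an engineer would, in place of code of your own. Each camera call takes 0.05 s, during which the arm holds its last target. There are 200 camera calls.

## Working session

There is one attempt and no reset: what is moved stays moved. The work goes in short steps, Python scripts to look and compute and a tool call to move; the robot and the scene stay as the last step left them, time stands still between calls to the robot, and variables do not carry over. Pictures are saved under pics/ and viewed, about 12 in all and at most 16, crops included, and the job is handed in when it is done.

Besides the shell and the picture viewer there is one more tool, called as name(argument=value, ...) on one line, values as JSON. apply_moves: Moves the arm, as the interface text tells. Its arguments: {"type":"object","properties":{"moves":{"type":"array"},"hand":{"type":"number"}},"required":["moves"]}

```bash
mkdir -p pics
cat > h.py <<'E'
import numpy as np, cv2
from workcell import telemetry, cams, workorder
def cap(n):
    c=cams.camera(n); c['bgr']=cv2.cvtColor(c['color'],cv2.COLOR_RGB2BGR); return c
def f(c): return 210/np.tan(np.radians(c['fovy'])/2)
def ray(c,u,v):
    T=np.array(c['camera_from_world']);R=T[:3,:3];t=T[:3,3]
    d=R.T@np.array([(u-c['cx'])/f(c),(v-c['cy'])/f(c),1]);return -R.T@t,d
def plane(c,u,v,z):
    o,d=ray(c,u,v);return o+d*(z-o[2])/d[2]
def proj(c,p):
    T=np.array(c['camera_from_world']);q=T[:3,:3]@np.array(p)+T[:3,3]
    return np.array([c['cx']+f(c)*q[0]/q[2],c['cy']+f(c)*q[1]/q[2]])
E
python3 - <<'E'
from h import *
ims=[]
for n in ['scene','side','wrist']:
    c=cap(n); cv2.imwrite(f'pics/{n}0.png',c['bgr']); 
    T=np.array(c['camera_from_world']); print(n,c['fovy'],c['cx'],c['cy'],(-T[:3,:3].T@T[:3,3]).round(3),T[2,:3].round(3), {k:v for k,v in c.items() if k not in('color','bgr','camera_from_world')}.keys())
print(telemetry.get_obs())
E
```

```text
scene 52.03188156358404 286.33699052140156 214.8253099709518 [ 1.257 -0.453  1.097] [-0.554  0.307 -0.774] dict_keys(['fovy', 'cx', 'cy'])
side 44.58183879363315 284.14149588748256 202.49018176901666 [-0.186 -1.015  1.113] [ 0.455  0.613 -0.646] dict_keys(['fovy', 'cx', 'cy'])
wrist 65.48965521530856 276.3749108829596 212.93898194997462 [0.5   0.068 0.373] [-0.002 -0.268 -0.963] dict_keys(['fovy', 'cx', 'cy'])
{'clock': 0.15, 'joint_pos': array([ 5.26299015e-06,  2.41253733e-01,  4.07666813e-03,  1.33516953e+00,
       -2.56876026e-05,  1.57077763e+00]), 'joint_vel': array([ 5.66325100e-04, -2.83152911e-03,  3.85343936e-03, -2.15270593e-03,
       -4.46062605e-04,  2.84159949e-05]), 'tau': array([-1.62746033e-03, -3.72633219e+01,  2.52638429e+01,  1.23480460e-02,
       -1.30651040e-05,  1.49362950e-05]), 'eef_pos': array([ 4.99580331e-01, -4.73021177e-06,  2.47626932e-01]), 'tool_rot': array([ 9.99999699e-01,  1.19899289e-05, -7.75134968e-04,  1.28385908e-05]), 'ft_force': array([ 0.41642298, -0.01523646, -0.63936535]), 'ft_torque': array([-0.00847497,  0.00106177, -0.02716029]), 'grip_width': 0.08528691320790231}
```

View pics/scene0.png

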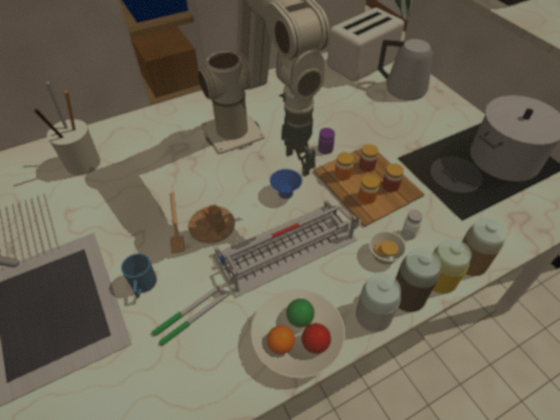

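View pics/side0.png

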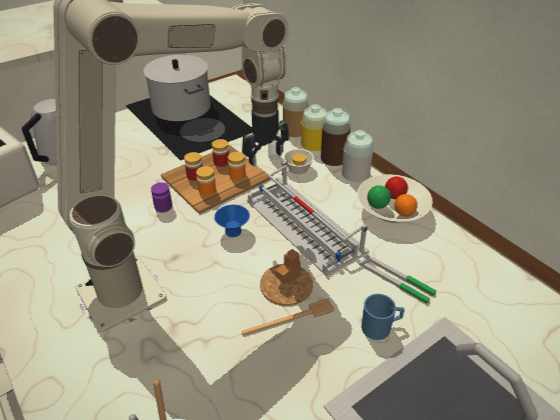

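The scene view shows four red/orange jars on the board at about (345,166), (369,156), (394,177), (370,187). The purple jar at (327,140) and the salt at (413,223) are decoys. The wedge is on the trivet at (213,220), the rack runs from (225,260) to (350,220), and the bail sleeve is at (286,230).

Run:
```python
import cv2,numpy as np
s=cv2.imread('pics/side0.png')[150:300,230:400]; c=cv2.imread('pics/scene0.png')[170:300,180:370]
a=cv2.resize(s,None,fx=3.9,fy=3.9,interpolation=2)[:590,:]
cv2.imwrite('pics/a.png',a)
cv2.imwrite('pics/b.png',cv2.resize(c,None,fx=4,fy=4,interpolation=2))
```

```text
(no output)
```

View pics/a.png

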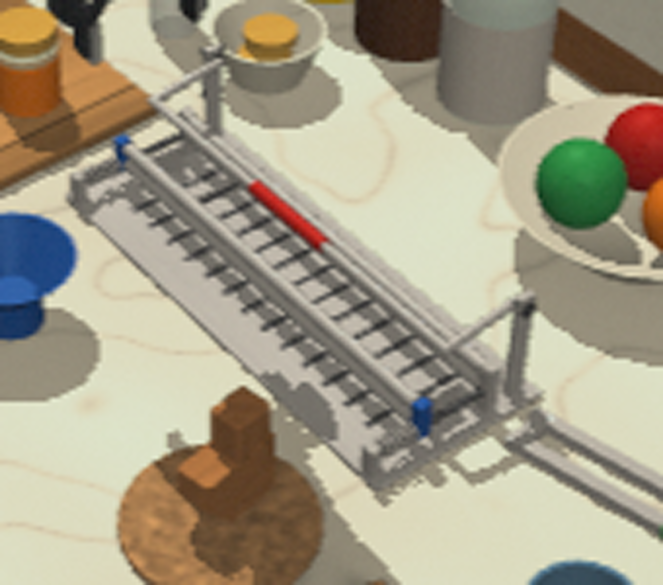

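View pics/b.png

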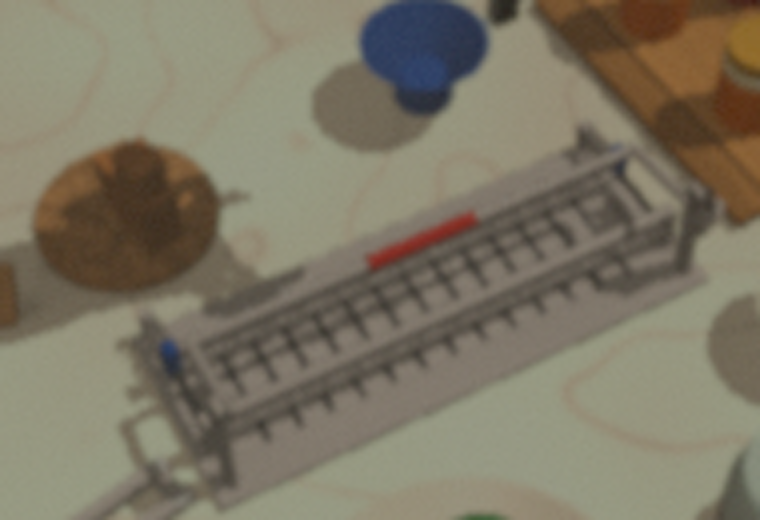

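```bash
cat >> h.py <<'E'
def tri(obs):
    A=np.zeros((3,3));b=np.zeros(3);R=[]
    for c,u,v in obs:
        o,d=ray(c,u,v);d/=np.linalg.norm(d);P=np.eye(3)-np.outer(d,d);A+=P;b+=P@o;R.append((o,P))
    x=np.linalg.solve(A,b);return x,max(np.linalg.norm(P@(x-o)) for o,P in R)
def blobs(img,lo,hi,amin=10,roi=None):
    h=cv2.cvtColor(img,cv2.COLOR_BGR2HSV);m=cv2.inRange(h,lo,hi)
    if roi is not None:
        k=np.zeros_like(m);k[roi[1]:roi[3],roi[0]:roi[2]]=1;m=m*k
    n,l,s,c=cv2.connectedComponentsWithStats(m)
    return [(s[i,4],c[i].round(1),s[i,:4],np.argwhere(l==i)[:,::-1]) for i in range(1,n) if s[i,4]>=amin]
E
python3 - <<'E'
from h import *
A=cap('scene');B=cap('side')
pr=lambda n,a,b:print(n,*[np.array(z).round(4) for z in tri([(A,*a),(B,*b)])])
pr('hingeFar+y',(354.5,218.7),(284.1,162.8))
pr('hingeNear-y',(234.2,271.2),(364.1,226.9))
def red(c,roi):
    bl=blobs(c['bgr'],(0,150,80),(8,255,255),20,roi)+blobs(c['bgr'],(172,150,80),(180,255,255),20,roi)
    P=np.vstack([b[3] for b in bl]);return P
for c,roi in((A,(265,215,310,245)),(B,(285,190,325,220))):
    P=red(c,roi);m=P.mean(0);u=np.linalg.svd((P-m).astype(float),full_matrices=False)[2][0];t=(P-m)@u
    print('sleeve',m,len(P)); c['s']=m
pr('sleeve',A['s'],B['s'])
# lids
for nm,c,roi in(('scene',A,(330,140,415,205)),('side',B,(175,135,255,190))):
    for b in blobs(c['bgr'],(15,90,90),(30,255,255),20,roi): print(nm,b[0],b[1],b[2],plane(c,*b[1],0.094).round(3))
    
# wedge top, board corners
pr('wedgetop',(180+137/4,170+150/4),(230+243/3.9,150+400/3.9))
pr('trivet',(180+127/4,170+217/4),(230+222/3.9,150+520/3.9))
# blue tags
for nm,c,roi in(('scene',A,(210,200,350,270)),('side',B,(250,180,345,270))):
    for b in blobs(c['bgr'],(100,120,50),(130,255,255),4,roi): print(nm,'blue',b[0],b[1])
E
```

```text
hingeFar+y [0.6523 0.1149 0.097 ] 0.0003
hingeNear-y [ 0.6483 -0.2776  0.0995] 0.0018
sleeve [284.98648649 229.94594595] 74
sleeve [303.34939759 204.62650602] 83
sleeve [ 0.5802 -0.0822  0.0834] 0.0001
scene 2495 [371.1 177.7] [330 144  85  61] [0.536 0.261 0.094]
side 1699 [222.3 167.5] [184 139  71  51] [0.473 0.22  0.094]
side 363 [183.2 179.8] [175 164  23  26] [0.335 0.238 0.094]
wedgetop [ 0.4165 -0.2378  0.1028] 0.0023
trivet [ 0.3915 -0.2491  0.0016] 0.0009
scene blue 4 [221.8 257. ]
side blue 12 [260.7 187.3]
side blue 35 [337.8 255.9]
```

Hinge-post separation comes out at 392.5 mm against 390 mm nominal, and the sleeve is within 1 mm of its predicted spot. The rack origin is about (0.585,-0.081) with yaw about -0.01. I'll start moving toward the bail.

apply_moves(moves=[[[16, 16, 14, 0], [16, 16, 14, 0], [16, 16, 14, 0], [16, 16, 14, 0], [16, 16, 14, 0], [0, 0, 0, 0], [0, 0, 0, 0], [0, 0, 0, 0], [0, 0, 0, 0], [0, 0, 0, 0]]], hand=0)

```text
clock: 1.25
eef_pos: [0.5815, -0.0806, 0.1762]
tool_rot: [1.0, 0.002, -0.0, -0.001]
ft_force: [-0.2, -0.0, -0.5]
grip_width: 0.0422
```

Run:
```python
from h import *
o=telemetry.get_obs();print(o['eef_pos'].round(4),o['grip_width'],o['clock'])
c=cap('wrist');cv2.imwrite('pics/w1.png',c['bgr'])
for b in blobs(c['bgr'],(0,150,80),(8,255,255),60)+blobs(c['bgr'],(172,150,80),(180,255,255),60): print(b[:3],plane(c,*b[1],0.0845).round(4))
```

```text
[ 0.5815 -0.0806  0.1762] 0.0422047346236845 1.25
(np.int32(2267), array([273.8, 223.9]), array([265, 162,  19, 127], dtype=int32)) [ 0.58   -0.0811  0.0845]
```

View pics/w1.png

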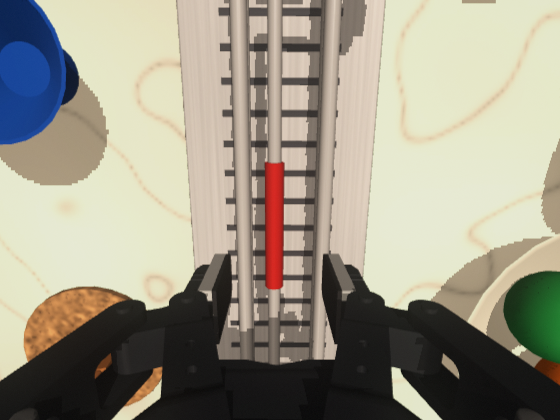

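The wrist view shows the sleeve centred at (274,224) between the fingers, running straight along the jaw's y. I'll descend, pinch it, then swing.

apply_moves(moves=[[[-1, 0, 19, 0], [0, 0, 19, 0], [0, 0, 19, 0], [0, 0, 19, 0], [0, 0, 18, 0], [0, 0, 0, 0], [0, 0, 0, 0], [0, 0, 0, 0], [0, 0, 0, 0], [0, 0, 0, 0]]])

```text
clock: 2.3
eef_pos: [0.5849, -0.0782, 0.0892]
tool_rot: [1.0, 0.004, 0.008, 0.0]
ft_force: [-0.1, 1.0, -0.3]
grip_width: 0.0428
```

apply_moves(moves=[[[0, 0, 0, 0], [0, 0, 0, 0], [0, 0, 0, 0], [0, 0, 0, 0], [0, 0, 0, 0], [0, 0, 0, 0], [0, 0, 0, 0], [0, 0, 0, 0], [0, 0, 0, 0], [0, 0, 0, 0]]], hand=-1)

```text
clock: 3.3
eef_pos: [0.5797, -0.0784, 0.0903]
tool_rot: [1.0, 0.003, 0.003, 0.0]
ft_force: [-0.2, 1.2, -0.0]
grip_width: 0.0102
```

apply_moves(moves=[[[-0.5, 0, -7, 0], [0, 0, -7, 0], [0.5, 0, -7, 0], [1.5, 0, -7, 0], [2, 0, -6.5, 0], [2.5, 0, -6.5, 0], [3.5, 0, -6, 0], [4, 0, -6, 0], [4.5, 0, -5.5, 0], [5, 0, -5, 0]]])

```text
clock: 4.3
eef_pos: [0.5962, -0.0784, 0.1518]
tool_rot: [1.0, 0.003, -0.008, 0.0]
ft_force: [-4.9, -0.9, -8.6]
grip_width: 0.0105
```

Run:
```python
from h import *
o=telemetry.get_obs();print(o['eef_pos'].round(4),o['grip_width'],o['ft_force'],o['clock'])
A=cap('scene');B=cap('side')
p=[]
for c,roi in((A,(230,180,310,245)),(B,(260,170,325,220))):
    bl=blobs(c['bgr'],(0,150,80),(8,255,255),8,roi)+blobs(c['bgr'],(172,150,80),(180,255,255),8,roi)
    P=np.vstack([b[3] for b in bl]);p.append(((P.min(0)+P.max(0))/2));print(len(P),P.min(0),P.max(0))
print(tri([(A,*p[0]),(B,*p[1])]))
```

```text
[ 0.5962 -0.0784  0.1518] 0.0104909659251226 [-4.92211258 -0.92469438 -8.64221532] 4.3
13 [276 221] [286 227]
37 [309 187] [318 196]
(array([ 0.59754909, -0.10535586,  0.14371164]), np.float64(0.0013684456793779934))
```

apply_moves(moves=[[[8, 0, -6, 0], [6, 0, -4, 0], [6.5, 0, -3.5, 0], [6.5, 0, -3, 0], [7, 0, -2.5, 0], [7, 0, -1.5, 0], [7, 0, -1, 0], [7, 0, 0, 0], [7, 0, 0.5, 0], [7, 0, 1.5, 0]]])

```text
clock: 5.4
eef_pos: [0.6605, -0.0785, 0.1812]
tool_rot: [1.0, 0.002, -0.015, 0.001]
ft_force: [-0.1, -0.2, 1.2]
grip_width: 0.0095
```

apply_moves(moves=[[[7, 0, 1.5, 0], [5, 0, 2, 0], [0, 0, 0, 0], [0, 0, 0, 0], [0, 0, 0, 0], [0, 0, 0, 0], [0, 0, 0, 0], [0, 0, 0, 0], [0, 0, 0, 0], [0, 0, 0, 0]]])

```text
clock: 6.4
eef_pos: [0.6723, -0.0786, 0.1802]
tool_rot: [1.0, 0.002, -0.017, 0.001]
ft_force: [-6.1, -0.5, -2.1]
grip_width: 0.0082
```

apply_moves(moves=[[[0, 0, 0, 0], [0, 0, 0, 0], [0, 0, 0, 0], [0, 0, -20, 0], [0, 0, -20, 0], [0, 0, -20, 0], [-30, 0, 0, 0], [-30, 0, 0, 0], [-30, 0, 0, 0], [0, 0, 0, 0]]], hand=0)

```text
clock: 7.4
eef_pos: [0.5948, -0.0774, 0.2485]
tool_rot: [1.0, 0.004, -0.001, 0.0]
ft_force: [-0.7, -0.5, -0.3]
grip_width: 0.0429
```

Run:
```python
from h import *
o=telemetry.get_obs();print(o['eef_pos'].round(4),o['grip_width'],o['ft_force'],o['clock'])
A=cap('scene');B=cap('side');W=cap('wrist')
for c,n in((A,'s'),(B,'d'),(W,'w')): cv2.imwrite(f'pics/2{n}.png',c['bgr'])
p=[]
for c,roi in((A,(240,180,320,262)),(B,(290,160,350,230))):
    bl=blobs(c['bgr'],(0,150,80),(8,255,255),8,roi)+blobs(c['bgr'],(172,150,80),(180,255,255),8,roi)
    P=np.vstack([b[3] for b in bl]);p.append(P.mean(0));print(len(P),P.min(0),P.max(0))
print(tri([(A,*p[0]),(B,*p[1])]))
# montage: scene board crop, side board crop, side wedge
a=cv2.resize(A['bgr'][135:225,305:430],(400,288),interpolation=2)
b=cv2.resize(B['bgr'][130:215,155:275],(400,288),interpolation=2)
d=cv2.resize(B['bgr'][240:310,250:347],(400,288),interpolation=2)
e=cv2.resize(A['bgr'][195:255,180:263],(400,288),interpolation=2)
cv2.imwrite('pics/m2.png',np.vstack([np.hstack([a,b]),np.hstack([e,d])]))
```

```text
[ 0.5948 -0.0774  0.2485] 0.0428678996715958 [-0.65523682 -0.52930789 -0.30000076] 7.4
89 [288 230] [315 243]
79 [318 167] [337 181]
(array([ 0.67184463, -0.08184956,  0.1608673 ]), np.float64(0.0003243897118442977))
```

View pics/m2.png

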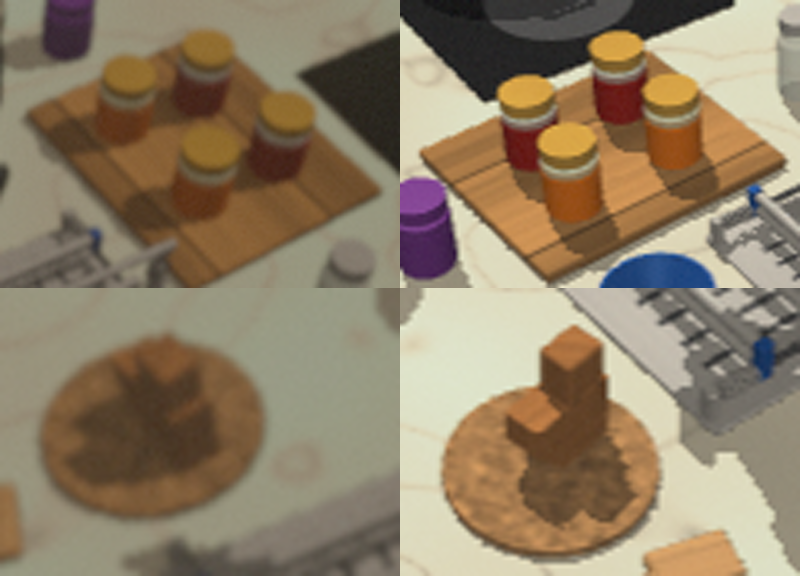

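Upper panels show four jars: brass lids, two red and two orange. The purple jar is off the board. Lower panels show the wedge on the trivet with its lobe pointing toward the robot. The bail sleeve is at (0.672, z 0.161), so it is right back. Next I'll look at the wedge from above.

apply_moves(moves=[[[-24, 20, 0, 0], [-24, 20, 0, 0], [-24, 20, 0, 0], [-24, 20, 0, 0], [-24, 20, 0, 0], [-24, 20, 0, 0], [-24, 20, 0, 0], [-22, 20, 0, 0], [0, 0, 0, 0], [0, 0, 0, 0]]], hand=1)

```text
clock: 8.55
eef_pos: [0.4234, -0.2493, 0.2498]
tool_rot: [1.0, 0.007, 0.011, 0.004]
ft_force: [0.3, 0.9, 0.5]
grip_width: 0.0853
```

Run:
```python
from h import *
o=telemetry.get_obs();print(o['eef_pos'].round(4),o['clock'])
A=cap('scene');B=cap('side');W=cap('wrist')
sc=[(345,158.4),(369.7,150.6),(394.4,170),(370.3,181.3)];sd=[(193.1,158),(219.8,144.8),(236.3,157.2),(205.4,171.3)]
for p in sc: print('sc',plane(A,*p,.096).round(3))
for p in sd: print('sd',plane(B,*p,.096).round(3))
q=[(540,348),(575,326),(605,347),(572,373)]
for u,v in q: print(plane(B,250+(u-400)/4.124,240+(v-288)/4.114,.1).round(4))
cv2.imwrite('pics/w3.png',W['bgr'])
```

```text
[ 0.4234 -0.2493  0.2498] 8.55
sc [0.421 0.236 0.096]
sc [0.43  0.332 0.096]
sc [0.546 0.347 0.096]
sc [0.549 0.248 0.096]
sd [0.419 0.324 0.096]
sd [0.535 0.339 0.096]
sd [0.541 0.24  0.096]
sd [0.415 0.233 0.096]
[ 0.3952 -0.2309  0.1   ]
[ 0.4262 -0.2285  0.1   ]
[ 0.4304 -0.2558  0.1   ]
[ 0.3986 -0.2616  0.1   ]
```

View pics/w3.png

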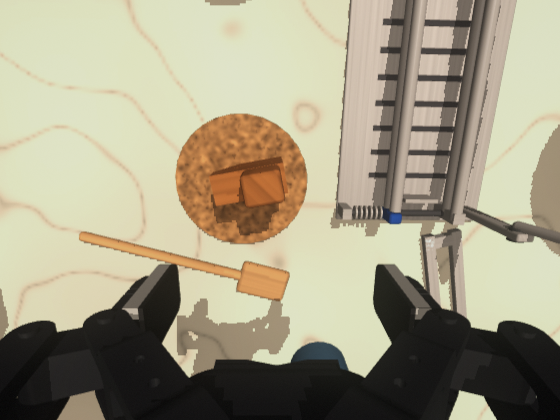

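Run:
```python
from h import *
W=cap('wrist')
cr=W['bgr'][100:250,170:320]
cv2.imwrite('pics/w3c.png',cv2.resize(cr,(600,600),interpolation=2))
for u,v in[(242,172),(283,166),(286,203),(247,207)]: print(plane(W,u,v,.1).round(4))
print('trivet',plane(W,242,179,.008).round(4))
```

```text
[ 0.3977 -0.2225  0.1   ]
[ 0.4322 -0.217   0.1   ]
[ 0.4355 -0.2491  0.1   ]
[ 0.4016 -0.253   0.1   ]
trivet [ 0.3901 -0.2449  0.008 ]
```

View pics/w3c.png

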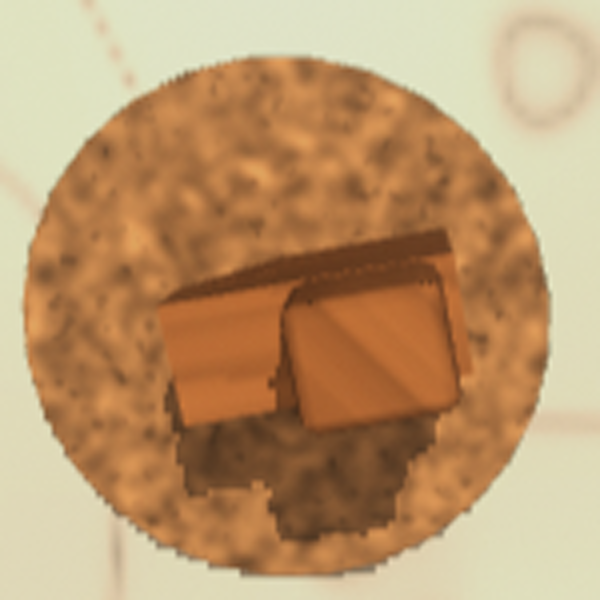

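apply_moves(moves=[[[-8, -11, 0, 0], [0, 0, 20, -5], [0, 0, 20, -4.5], [0, 0, 20, 0], [0, 0, 20, 0], [0, 0, 10, 0], [0, 0, 10, 0], [0, 0, 0, 0], [0, 0, 0, 0], [0, 0, 0, 0]]])

```text
clock: 9.75
eef_pos: [0.4189, -0.2292, 0.1479]
tool_rot: [0.995, 0.1, 0.012, 0.004]
ft_force: [-0.1, -0.6, -0.2]
grip_width: 0.0855
```

Run:
```python
from h import *
from scipy.spatial.transform import Rotation as R
o=telemetry.get_obs();print(o['eef_pos'].round(4),R.from_quat(o['tool_rot']).as_matrix().round(3))
W=cap('wrist');cv2.imwrite('pics/w4.png',W['bgr'])
for q in [(.4155,-.238,.1),(.4155,-.238,.064)]: print(proj(W,q))
print(proj(W,o['eef_pos']))
```

```text
[ 0.4189 -0.2292  0.1479] [[ 0.98   0.199  0.025]
 [ 0.199 -0.98  -0.006]
 [ 0.023  0.011 -1.   ]]
[264.95161383 257.91592195]
[265.51899474 236.1565156 ]
[275.42000527 286.81951413]
```

View pics/w4.png

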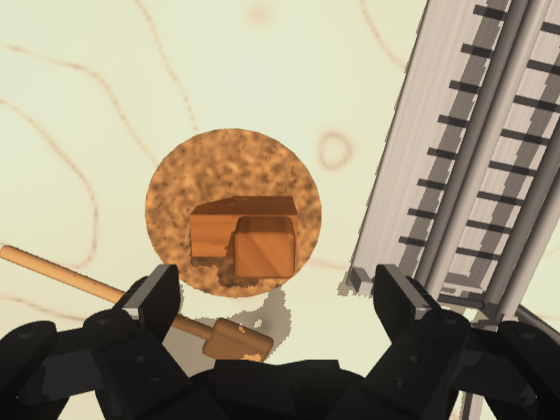

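apply_moves(moves=[[[-6.5, 2.5, 10, 0], [0, 0, 12, 0], [0, 0, 12, 0], [0, 0, 12, 0], [0, 0, 8, 0], [0, 0, 5, 0], [0, 0, 1, 0], [0, 0, 0, 0], [0, 0, 0, 0], [0, 0, 0, 0]]])

```text
clock: 10.8
eef_pos: [0.4148, -0.2371, 0.087]
tool_rot: [0.995, 0.099, 0.015, 0.007]
ft_force: [0.0, 0.1, 0.1]
grip_width: 0.0858
```

Run:
```python
from h import *
o=telemetry.get_obs();print(o['eef_pos'].round(4))
W=cap('wrist');B=cap('side')
a=cv2.resize(B['bgr'][200:320,230:390],(560,420),interpolation=2)
cv2.imwrite('pics/w5.png',np.vstack([W['bgr'][200:],a])[:600])
```

```text
[ 0.4148 -0.2371  0.087 ]
```

View pics/w5.png

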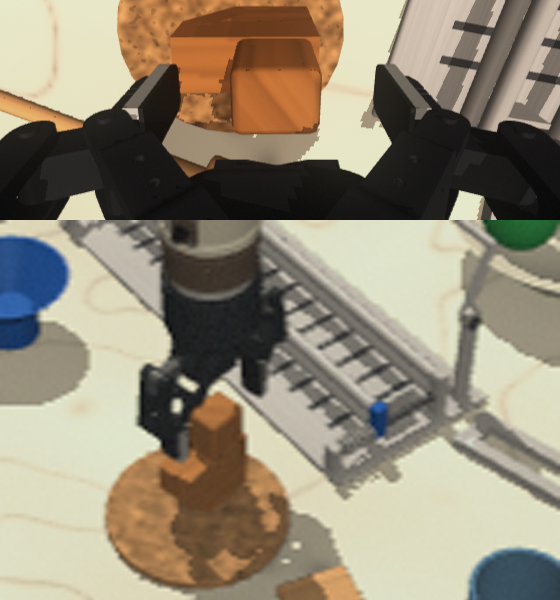

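The grip sits between the pads and lines up with the TCP row. The robot is otherwise touching nothing, so I'll close.

apply_moves(moves=[[[0, 0, 0, 0], [0, 0, 0, 0], [0, 0, 0, 0], [0, 0, 0, 0], [0, 0, 0, 0], [0, 0, 0, 0], [0, 0, 0, 0], [0, 0, 0, 0], [0, 0, 0, 0], [0, 0, 0, 0]]], hand=-1)

```text
clock: 11.9
eef_pos: [0.4151, -0.2373, 0.0878]
tool_rot: [0.995, 0.099, 0.015, 0.008]
ft_force: [-0.7, -0.7, 0.6]
grip_width: 0.0355
```

```bash
cat >> h.py <<'E'
from scipy.spatial.transform import Rotation as Rn
def st():
    o=telemetry.get_obs();M=Rn.from_quat(o['tool_rot']).as_matrix()
    print('pos',o['eef_pos'].round(4),'yaw',np.degrees(np.arctan2(M[1,0],M[0,0])).round(2),'tilt',M[:,2].round(3),'w',round(o['grip_width'],4),'F',o['ft_force'].round(1),'t',o['clock']);return o,M
def to(x,y,z=None):
    o,M=st();d=np.array([x,y,o['eef_pos'][2] if z is None else z])-o['eef_pos'];print('world d',(d*1000).round(1),'tool d',(M.T@d*1000).round(1))
E
python3 -c "
from h import *
st()"
```

```text
pos [ 0.4151 -0.2373  0.0878] yaw 11.36 tilt [ 0.032 -0.012 -0.999] w 0.0355 F [-0.7 -0.7  0.6] t 11.9
```

apply_moves(moves=[[[0, 0, -15, 0], [0, 0, -20, 0], [0, 0, -20, 0], [0, 0, -20, 0], [0, 0, -20, 0], [0, 0, -20, 6], [0, 0, 0, 6], [0, 0, 0, 0], [0, 0, 0, 0], [0, 0, 0, 0]]])

```text
clock: 12.9
eef_pos: [0.4088, -0.2338, 0.2028]
tool_rot: [1.0, -0.007, 0.012, 0.003]
ft_force: [-0.1, -0.2, -1.8]
grip_width: 0.0354
```

```bash
python3 -c "
from h import *
to(.588,-.221)
print(to.__name__)
W=cap('wrist');cv2.imwrite('pics/w6.png',W['bgr'])"
```

```text
pos [ 0.4088 -0.2338  0.2028] yaw -0.82 tilt [ 0.024 -0.006 -1.   ] w 0.0354 F [-0.1 -0.2 -1.8] t 12.9
world d [179.2  12.8   0. ] tool d [179.  -15.4   4.1]
to
```

apply_moves(moves=[[[20, -2, 0, 0], [20, -2, 0, 0], [20, -2, 0, 0], [20, -2, 0, 0], [20, -2, 0, 0], [20, -2, 0, 0], [20, -2, 0, 0], [20, -1, 0, 0], [19, 0, 0, 0], [0, 0, 0, 0]]])

```text
clock: 13.95
eef_pos: [0.5907, -0.2187, 0.1973]
tool_rot: [1.0, -0.003, 0.005, -0.0]
ft_force: [-0.1, 0.4, -1.4]
grip_width: 0.0354
```

```bash
python3 -c "
from h import *
st()
W=cap('wrist');B=cap('side');A=cap('scene')
a=cv2.resize(B['bgr'][190:270,300:400],(300,240),interpolation=2);b=cv2.resize(A['bgr'][200:280,200:300],(300,240),interpolation=2)
cv2.imwrite('pics/w7.png',np.vstack([W['bgr'][:360],np.hstack([a,b])[:,:560]]))
for u,v in [(200,100),(360,100)]: print(plane(W,u,v,.05))
"
```

```text
pos [ 0.5907 -0.2187  0.1973] yaw -0.37 tilt [ 0.009  0.    -1.   ] w 0.0354 F [-0.1  0.4 -1.4] t 13.95
[ 0.53268586 -0.13359237  0.05      ]
[ 0.65948628 -0.13432578  0.05      ]
```

View pics/w7.png

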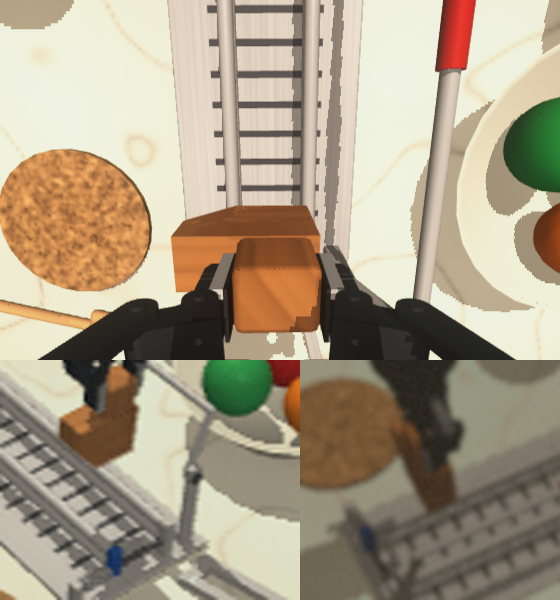

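```bash
python3 -c "
from h import *
W=cap('wrist');g=cv2.cvtColor(W['bgr'],cv2.COLOR_BGR2GRAY).astype(int)
for r in (25,60,90,120,150,180): print(r,'K',g[r-1:r+2,216:246].mean(0).astype(int).tolist(),'B',g[r-1:r+2,294:322].mean(0).astype(int).tolist())
"
```

```text
25 K [209, 210, 212, 208, 133, 119, 150, 170, 185, 195, 200, 210, 218, 218, 211, 199, 189, 178, 164, 146, 119, 130, 131, 157, 215, 213, 213, 213, 213, 211] B [214, 216, 212, 142, 128, 129, 129, 132, 131, 126, 127, 109, 92, 95, 107, 136, 158, 173, 183, 193, 203, 212, 221, 212, 203, 197, 190, 173]
60 K [208, 208, 209, 210, 213, 209, 137, 130, 159, 178, 191, 197, 204, 213, 215, 212, 204, 193, 183, 169, 153, 128, 123, 136, 144, 215, 215, 215, 216, 215] B [212, 214, 207, 127, 130, 130, 131, 132, 129, 127, 126, 96, 98, 95, 125, 151, 168, 181, 191, 200, 206, 214, 213, 203, 199, 191, 175, 158]
90 K [213, 212, 207, 209, 212, 213, 216, 211, 122, 150, 171, 187, 196, 201, 208, 213, 211, 204, 195, 186, 171, 156, 133, 123, 135, 142, 214, 215, 216, 218] B [209, 202, 195, 128, 132, 130, 131, 131, 128, 128, 111, 92, 96, 110, 140, 162, 176, 187, 197, 203, 208, 211, 204, 200, 194, 181, 160, 158]
120 K [216, 217, 215, 212, 211, 213, 216, 215, 211, 143, 139, 165, 183, 194, 201, 206, 209, 207, 204, 198, 188, 174, 159, 135, 117, 139, 143, 214, 215, 216] B [204, 148, 145, 131, 133, 129, 130, 131, 129, 127, 95, 98, 94, 127, 152, 170, 184, 193, 199, 203, 208, 205, 201, 196, 185, 164, 153, 213]
150 K [220, 220, 218, 216, 215, 212, 215, 217, 216, 212, 178, 129, 157, 177, 190, 198, 204, 209, 207, 204, 199, 189, 177, 161, 138, 118, 141, 144, 213, 214] B [209, 197, 158, 132, 132, 129, 132, 132, 132, 129, 93, 95, 110, 142, 165, 178, 190, 197, 202, 204, 205, 201, 198, 189, 169, 157, 212, 211]
180 K [220, 220, 219, 220, 216, 214, 215, 215, 217, 217, 216, 210, 135, 144, 170, 187, 197, 203, 207, 207, 204, 199, 191, 178, 162, 141, 118, 142, 145, 213] B [211, 202, 131, 133, 131, 131, 133, 134, 128, 101, 97, 94, 127, 154, 172, 186, 195, 201, 201, 205, 203, 199, 192, 174, 154, 181, 207, 206]
```

```bash
python3 -c "
from h import *
W=cap('wrist')
for r,kl,bl,br in ((25,219.8,306.2,322.5),(90,223.8,305,320.5),(180,227.8,303.7,318.6)):
  print([plane(W,u,r,.044)[:2].round(4) for u in (kl,bl,br)])
"
```

```text
[array([ 0.5474, -0.079 ]), array([ 0.6137, -0.0795]), array([ 0.6262, -0.0795])]
[array([ 0.548 , -0.1259]), array([ 0.6135, -0.1264]), array([ 0.626 , -0.1265])]
[array([ 0.5477, -0.199 ]), array([ 0.6134, -0.1997]), array([ 0.6264, -0.1998])]
```

apply_moves(moves=[[[-1, 2, 10, 0], [0, 0, 10, 0], [0, 0, 10, 0], [0, 0, 10, 0], [0, 0, 10, 0], [0, 0, 5, 0], [0, 0, 0, 0], [0, 0, 0, 0], [0, 0, 0, 0], [0, 0, 0, 0]]])

```text
clock: 15.2
eef_pos: [0.5848, -0.2216, 0.1386]
tool_rot: [1.0, -0.005, 0.003, -0.0]
ft_force: [0.7, -0.1, -1.6]
grip_width: 0.0354
```

```bash
python3 -c "
from h import *
to(.590,-.221)
W=cap('wrist');B=cap('side');A=cap('scene')
a=cv2.resize(B['bgr'][190:270,300:400],(500,400),interpolation=2)
cv2.imwrite('pics/w8.png',a)
"
```

```text
pos [ 0.5848 -0.2216  0.1386] yaw -0.58 tilt [ 0.007  0.    -1.   ] w 0.0354 F [ 0.7 -0.1 -1.6] t 15.2
world d [5.2 0.6 0. ] tool d [ 5.1 -0.6  0. ]
```

apply_moves(moves=[[[5, 0, 0, 0], [0, 0, 3, 0], [0, 0, 3, 0], [0, 0, 3, 0], [0, 0, 3, 0], [0, 0, 3, 0], [0, 0, 0, 0], [0, 0, 0, 0], [0, 0, 0, 0], [0, 0, 0, 0]]])

```text
clock: 16.35
eef_pos: [0.5904, -0.2216, 0.1223]
tool_rot: [1.0, -0.005, 0.003, -0.0]
ft_force: [0.1, 0.4, -1.6]
grip_width: 0.0353
```

```bash
python3 -c "
from h import *
to(.590,-.221)
"
```

```text
pos [ 0.5904 -0.2216  0.1223] yaw -0.59 tilt [ 0.007  0.    -1.   ] w 0.0353 F [ 0.1  0.4 -1.6] t 16.35
world d [-0.4  0.6  0. ] tool d [-0.4 -0.6 -0. ]
```

apply_moves(moves=[[[0, 0, 4, 0], [0, 0, 4, 0], [0, 0, 4, 0], [0, 0, 4, 0], [0, 0, 4, 0], [0, 0, 3, 0], [0, 0, 3, 0], [0, 0, 3, 0], [0, 0, 3, 0], [0, 0, 3, 0]]])

```text
clock: 17.35
eef_pos: [0.5927, -0.2217, 0.1121]
tool_rot: [1.0, -0.004, 0.012, 0.003]
ft_force: [-3.6, 2.3, 13.0]
grip_width: 0.0352
```

```bash
python3 -c "
from h import *
to(.590,-.221)
"
```

```text
pos [ 0.5927 -0.2217  0.1121] yaw -0.46 tilt [ 0.025 -0.007 -1.   ] w 0.0352 F [-3.6  2.3 13. ] t 17.35
world d [-2.7  0.7  0. ] tool d [-2.7 -0.7 -0.1]
```

apply_moves(moves=[[[-3, 0, 0, 0], [-1, 0, 4, 0], [0, 0, 5, 0], [0, 0, 5, 0], [0, 0, 5, 0], [0, 0, 5, 0], [0, 0, 5, 0], [0, 0, 5, 0], [0, 0, 5, 0], [0, 0, 5, 0]]])

```text
clock: 18.35
eef_pos: [0.5912, -0.2212, 0.1037]
tool_rot: [1.0, -0.003, 0.024, 0.008]
ft_force: [-6.4, 3.7, 20.1]
grip_width: 0.0354
```

```bash
python3 -c "
from h import *
to(.590,-.221)
"
```

```text
pos [ 0.5912 -0.2212  0.1037] yaw -0.32 tilt [ 0.048 -0.015 -0.999] w 0.0354 F [-6.4  3.7 20.1] t 18.35
world d [-1.2  0.2  0. ] tool d [-1.2 -0.2 -0.1]
```

apply_moves(moves=[[[-3, 0, 10, 0], [-2, 0, 14, 0], [0, 0, 14, 0], [0, 0, 0, 0], [0, 0, 0, 0], [0, 0, 0, 0], [0, 0, 0, 0], [0, 0, 0, 0], [0, 0, 0, 0], [0, 0, 0, 0]]])

```text
clock: 19.35
eef_pos: [0.5912, -0.2213, 0.0883]
tool_rot: [0.999, -0.002, 0.033, 0.01]
ft_force: [-1.3, 1.4, 6.0]
grip_width: 0.035
```

```bash
python3 -c "
from h import *
to(.590,-.221)
B=cap('side')
a=cv2.resize(B['bgr'][180:280,280:400],(600,500),interpolation=2)
cv2.imwrite('pics/w9.png',a)
"
```

```text
pos [ 0.5912 -0.2213  0.0883] yaw -0.22 tilt [ 0.065 -0.02  -0.998] w 0.035 F [-1.3  1.4  6. ] t 19.35
world d [-1.2  0.3  0. ] tool d [-1.2 -0.3 -0.1]
```

View pics/w9.png

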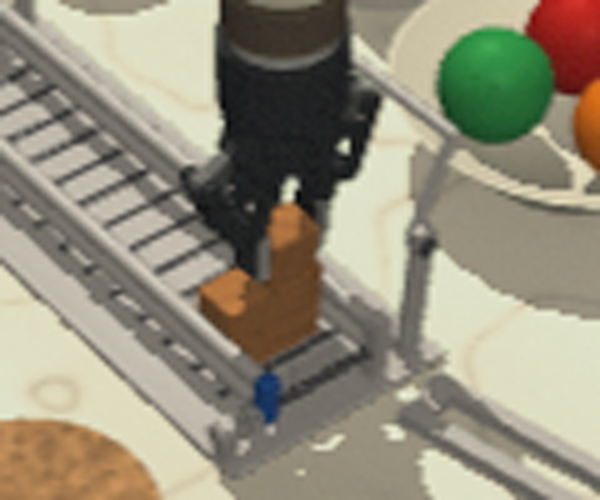

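The wedge is nearly home (z 0.088, target 0.086) and the keeper is open. I'll press a bit more, then release.

apply_moves(moves=[[[0, 0, 6, 0], [0, 0, 6, 0], [0, 0, 6, 0], [0, 0, 0, 0], [0, 0, 0, 0], [0, 0, 0, 0], [0, 0, 0, 0], [0, 0, 0, 0], [0, 0, 0, 0], [0, 0, 0, 0]]])

```text
clock: 20.4
eef_pos: [0.5912, -0.2213, 0.0857]
tool_rot: [0.999, -0.002, 0.033, 0.01]
ft_force: [-2.7, 1.8, 8.5]
grip_width: 0.0352
```

apply_moves(moves=[[[0, 0, 0, 0], [0, 0, 0, 0], [0, 0, 0, 0], [0, 0, 0, 0], [0, 0, 0, 0], [0, 0, 0, 0], [0, 0, 0, 0], [0, 0, 0, 0], [0, 0, 0, 0], [0, 0, 0, 0]]], hand=0.5)

```text
clock: 21.4
eef_pos: [0.5897, -0.2215, 0.0802]
tool_rot: [1.0, -0.003, 0.03, 0.009]
ft_force: [0.4, 1.0, -0.8]
grip_width: 0.0639
```

apply_moves(moves=[[[0, 0, -25, 0], [0, 0, -40, 0], [0, 0, -40, 0], [0, 0, 0, 0], [0, 0, 0, 0], [0, 0, 0, 0], [0, 0, 0, 0], [0, 0, 0, 0], [0, 0, 0, 0], [0, 0, 0, 0]]])

```text
clock: 22.4
eef_pos: [0.5804, -0.2183, 0.1829]
tool_rot: [1.0, -0.003, 0.025, 0.007]
ft_force: [-0.3, -0.3, -0.4]
grip_width: 0.0642
```

```bash
python3 -c "
from h import *
st()
B=cap('side');A=cap('scene');W=cap('wrist')
for c,n in((A,'s'),(B,'d'),(W,'w')): cv2.imwrite(f'pics/10{n}.png',c['bgr'])
a=cv2.resize(B['bgr'][195:275,310:390],(400,400),interpolation=2)
b=cv2.resize(A['bgr'][200:280,205:285],(400,400),interpolation=2)
cv2.imwrite('pics/m10.png',np.hstack([a,b]))
"
```

```text
pos [ 0.5804 -0.2183  0.1829] yaw -0.34 tilt [ 0.05  -0.015 -0.999] w 0.0642 F [-0.3 -0.3 -0.4] t 22.4
```

View pics/m10.png

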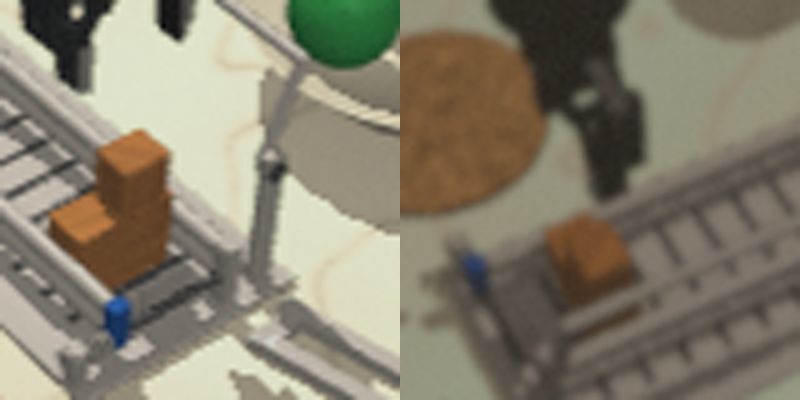

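apply_moves(moves=[[[0, 0, -30, 0], [0, 0, -30, 0], [-5, -30, 0, 0], [-5, -30, 0, 0], [-5, -30, 0, 0], [-5, -30, 0, 0], [-5, -30, 0, 0], [-5, -30, 0, 0], [-5, -30, 0, 0], [-5, -30, 0, 0]]], hand=1)

```text
clock: 23.55
eef_pos: [0.5398, 0.0267, 0.2401]
tool_rot: [1.0, -0.008, 0.027, 0.008]
ft_force: [0.7, -0.4, 0.2]
grip_width: 0.0852
```

apply_moves(moves=[[[-5, -30, 0, 0], [-5, -30, 0, 0], [-5, -30, 0, 0], [-5, -30, 0, 0], [-5, -30, 0, 0], [-5, -30, 0, 0], [-5, -30, 0, 0], [-5, -30, 0, 0], [0, 0, 0, 0], [0, 0, 0, 0]]])

```text
clock: 24.55
eef_pos: [0.5007, 0.2813, 0.2356]
tool_rot: [1.0, -0.005, 0.029, 0.007]
ft_force: [-0.1, 0.2, -0.4]
grip_width: 0.0853
```

```bash
python3 -c "
from h import *
st()
B=cap('side');A=cap('scene');W=cap('wrist')
print('wedge top',tri([(A,244.4,248),(B,336.4,225.4)]))
cv2.imwrite('pics/w11.png',W['bgr'])
for b in blobs(W['bgr'],(15,90,60),(30,255,255),300): print(b[0],b[1],b[2],plane(W,*b[1],.09).round(4))
"
```

```text
pos [0.5007 0.2813 0.2356] yaw -0.53 tilt [ 0.059 -0.014 -0.998] w 0.0853 F [-0.1  0.2 -0.4] t 24.55
wedge top (array([ 0.59083665, -0.22081832,  0.09574479]), np.float64(0.0028027498327820445))
1269 [318.5  37.5] [245  27 144  43] [0.5431 0.4073 0.09  ]
494 [197.   39.2] [146  34 106  16] [0.4526 0.406  0.09  ]
13978 [332.  173.4] [277  74 109 201] [0.5572 0.3041 0.09  ]
12112 [154.3 187.1] [ 95  96 112 187] [0.4091 0.2958 0.09  ]
596 [241.8 125.6] [213 118  59  21] [0.483 0.344 0.09 ]
383 [240.1 147.6] [212 141  52  16] [0.481  0.3268 0.09  ]
5085 [239.8 209.3] [200 161  83  92] [0.4785 0.2748 0.09  ]
2490 [486.1 279.1] [451 255  70  48] [0.7106 0.1989 0.09  ]
```

View pics/w11.png

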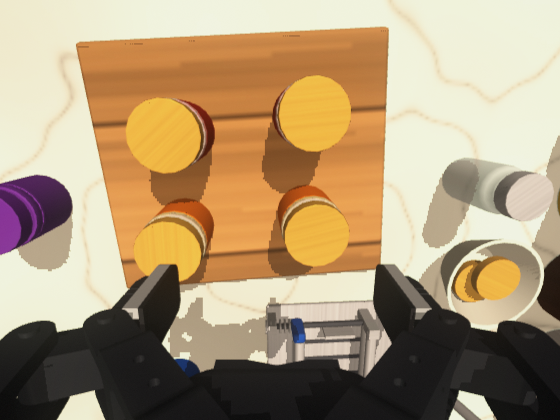

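```bash
python3 -c "
from h import *
W=cap('wrist')
for u,v in((163,135),(315,113),(168,250),(317,235)): print(plane(W,u,v,.096).round(4))
m=cv2.inRange(cv2.cvtColor(W['bgr'],cv2.COLOR_BGR2HSV),(15,120,170),(30,255,255));m[:60]=0;m[290:]=0;m[:,400:]=0
C=cv2.HoughCircles(cv2.GaussianBlur(m,(5,5),1),cv2.HOUGH_GRADIENT,1.5,60,param1=100,param2=18,minRadius=30,maxRadius=45)
for u,v,r in C[0]: print(u,v,r,plane(W,u,v,.096).round(4))
"
```

```text
[0.4224 0.3375 0.096 ]
[0.5408 0.3525 0.096 ]
[0.4163 0.2416 0.096 ]
[0.5448 0.251  0.096 ]
159.75 135.75 39.15 [0.4199 0.3369 0.096 ]
321.75 116.25 44.1 [0.5462 0.35   0.096 ]
318.75 237.75 34.2 [0.5464 0.2484 0.096 ]
228.75 131.25 35.85 [0.4732 0.3396 0.096 ]
231.75 206.25 44.1 [0.4725 0.2789 0.096 ]
174.75 252.75 40.8 [0.4218 0.2389 0.096 ]
356.25 180.75 42.45 [0.5767 0.2981 0.096 ]
251.25 63.75 44.1 [0.4923 0.388  0.096 ]
246.75 293.25 37.5 [0.4819 0.197  0.096 ]
386.25 108.75 35.85 [0.5974 0.3551 0.096 ]
111.75 194.25 39.15 [0.3768 0.2915 0.096 ]
102.75 96.75 30.9 [0.3814 0.3658 0.096 ]
348.75 42.75 33.9 [0.565  0.4021 0.096 ]
```

apply_moves(moves=[[[40, 36, 0, 0], [0, 0, 15, 0], [0, 0, 15, 0], [0, 0, 15, 0], [0, 0, 15, 0], [0, 0, 10, 0], [0, 0, 0, 0], [0, 0, 0, 0], [0, 0, 0, 0], [0, 0, 0, 0]]])

```text
clock: 25.75
eef_pos: [0.547, 0.2361, 0.1704]
tool_rot: [0.999, -0.013, 0.033, 0.006]
ft_force: [-0.5, -0.2, -0.4]
grip_width: 0.0855
```

```bash
python3 -c "
from h import *
A=cap('scene');B=cap('side')
to(.545,.245)
W=cap('wrist');cv2.imwrite('pics/w12.png',W['bgr'])
h=cv2.cvtColor(W['bgr'],cv2.COLOR_BGR2HSV);m=cv2.inRange(h,(15,120,170),(30,255,255))
for b in blobs(W['bgr'],(18,120,170),(30,255,255),800): print(b[0],b[1],b[2],plane(W,b[2][0]+b[2][2]/2,b[2][1]+b[2][3]/2,.096).round(4))
print(proj(W,(.545,.245,.096)),proj(W,(.545,.251,.096)))
"
```

```text
pos [0.547  0.2362 0.1704] yaw -1.46 tilt [ 0.065 -0.012 -0.998] w 0.0854 F [ 0.9  0.6 -1.1] t 25.85
world d [-2.   8.8  0. ] tool d [-2.2 -8.8 -0.2]
8182 [38.3 62.8] [  0   4  86 115] [0.429  0.3378 0.096 ]
8216 [307.1  79.1] [258  26  99 107] [0.5725 0.3261 0.096 ]
6151 [263.  206.5] [218 163  91  88] [0.5446 0.2516 0.096 ]
6510 [ 55.1 233. ] [  7 190  97  87] [0.4152 0.2402 0.096 ]
2213 [508.9 267.5] [482 242  55  52] [0.7164 0.1996 0.096 ]
[264.53855733 216.96326377] [264.20231172 207.89384847]
```

apply_moves(moves=[[[-4, -5, 0, 0], [-4, -6, 0, 0], [0, 0, 8, 1], [0, 0, 8, 0], [0, 0, 8, 0], [0, 0, 8, 0], [0, 0, 8, 0], [0, 0, 0, 0], [0, 0, 0, 0], [0, 0, 0, 0]]])

```text
clock: 26.9
eef_pos: [0.5404, 0.248, 0.1248]
tool_rot: [0.999, -0.022, 0.032, 0.006]
ft_force: [-0.1, 0.1, 0.4]
grip_width: 0.0854
```

```bash
cat >> h.py <<'E'
def lids(W,z=.096,amin=800):
    for b in blobs(W['bgr'],(18,120,170),(30,255,255),amin):
        u,v=b[2][0]+b[2][2]/2,b[2][1]+b[2][3]/2; print('lid',b[0],b[2],plane(W,u,v,z).round(4))
E
python3 -c "
from h import *
to(.545,.247,.078)
W=cap('wrist');lids(W);print(proj(W,telemetry.get_obs()['eef_pos']))
"
```

```text
pos [0.5404 0.248  0.1248] yaw -2.49 tilt [ 0.063 -0.013 -0.998] w 0.0854 F [-0.1  0.1  0.4] t 26.9
world d [  4.6  -1.  -46.8] tool d [ 1.7  0.3 47. ]
lid 5216 [  0  16  52 135] [0.4406 0.3357 0.096 ]
lid 13103 [272  26 125 135] [0.5722 0.3266 0.096 ]
lid 9037 [224 200 111 104] [0.5444 0.2516 0.096 ]
lid 6250 [  0 238  83  97] [0.4246 0.2414 0.096 ]
lid 1248 [531 276  29  57] [0.6943 0.2088 0.096 ]
[275.64171407 287.05748661]
```

apply_moves(moves=[[[1.5, -3, 0, -2], [0, 0, 9, 0], [0, 0, 9, 0], [0, 0, 9, 0], [0, 0, 9, 0], [0, 0, 6, 0], [0, 0, 3, 0], [0, 0, 0, 0], [0, 0, 0, 0], [0, 0, 0, 0]]])

```text
clock: 27.95
eef_pos: [0.5454, 0.2499, 0.0765]
tool_rot: [0.999, -0.005, 0.032, 0.006]
ft_force: [0.1, 1.0, 0.0]
grip_width: 0.0853
```

```bash
python3 -c "
from h import *
to(.545,.250,.078)
W=cap('wrist');lids(W);cv2.imwrite('pics/w13.png',W['bgr'])
"
```

```text
pos [0.5454 0.2499 0.0765] yaw -0.58 tilt [ 0.064 -0.013 -0.998] w 0.0853 F [0.1 1.  0. ] t 27.95
world d [-0.4  0.1  1.5] tool d [-0.3 -0.  -1.6]
lid 27243 [272   0 182 188] [0.5722 0.3261 0.096 ]
lid 13504 [198 239 154 116] [0.5442 0.2568 0.096 ]
```

View pics/w13.png

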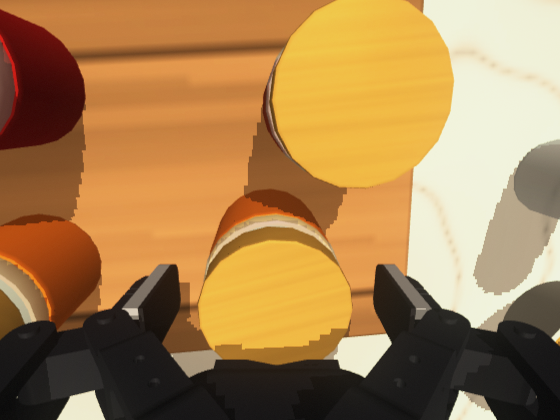

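In this view the orange jar is centred between the pads at (275,314). The red jar at upper right has moved to about (0.572,0.326), so the knock has happened. Closing.

apply_moves(moves=[[[0, 0, 0, 0], [0, 0, 0, 0], [0, 0, 0, 0], [0, 0, 0, 0], [0, 0, 0, 0], [0, 0, 0, 0], [0, 0, 0, 0], [0, 0, 0, 0], [0, 0, 0, 0], [0, 0, 0, 0]]], hand=-1)

```text
clock: 29.0
eef_pos: [0.546, 0.2506, 0.0783]
tool_rot: [0.999, -0.005, 0.033, 0.006]
ft_force: [-0.2, 0.7, 0.7]
grip_width: 0.0583
```

```bash
python3 -c "
from h import *
to(.5777,-.156,.2)
W=cap('wrist');lids(W);
for v in(310,314,318):print(plane(W,275,v,.096))
"
```

```text
pos [0.546  0.2506 0.0783] yaw -0.57 tilt [ 0.066 -0.012 -0.998] w 0.0583 F [-0.2  0.7  0.7] t 29.0
world d [  31.7 -406.6  121.7] tool d [  43.7  407.5 -114.7]
lid 26353 [270   0 178 189] [0.5721 0.3267 0.096 ]
lid 12468 [203 238 150 121] [0.5459 0.2556 0.096 ]
[0.54473007 0.25075176 0.096     ]
[0.54471115 0.24903634 0.096     ]
[0.54469209 0.24730747 0.096     ]
```

apply_moves(moves=[[[0, 0, -12, 0], [0, 0, -20, 0], [0, 0, -25, 0], [0, 0, -25, 0], [0, 0, -25, 0], [2, 15, -10, 0], [3, 24, 0, 0], [3, 24, 0, 0], [3, 24, 0, 0], [3, 24, 0, 0]]])

```text
clock: 30.05
eef_pos: [0.5479, 0.1357, 0.202]
tool_rot: [1.0, -0.002, 0.03, 0.008]
ft_force: [0.5, 0.3, -0.5]
grip_width: 0.0583
```

apply_moves(moves=[[[3, 24, 0, 0], [3, 24, 0, 0], [3, 24, 0, 0], [3, 24, 0, 0], [3, 24, 0, 0], [3, 24, 0, 0], [2, 24, 0, 0], [2, 24, 0, 0], [2, 15, 0, 0], [0, 0, 0, 0]]])

```text
clock: 31.05
eef_pos: [0.5626, -0.0932, 0.2035]
tool_rot: [1.0, -0.008, 0.023, 0.011]
ft_force: [1.0, 0.1, -2.9]
grip_width: 0.0582
```

```bash
python3 -c "
from h import *
to(.5777,-.156,.07)
"
```

```text
pos [ 0.5626 -0.0932  0.2035] yaw -0.86 tilt [ 0.046 -0.023 -0.999] w 0.0582 F [ 1.   0.1 -2.9] t 31.05
world d [  15.1  -62.8 -133.5] tool d [  9.9  59.6 135.4]
```

apply_moves(moves=[[[3, 10, 0, 0], [3, 10, 0, 0], [3, 10, 0, 0], [2, 10, 0, 0], [2, 10, 0, -1], [2, 10, 0, 0], [0, 0, 0, 0], [0, 0, 12, 0], [0, 0, 12, 0], [0, 0, 12, 0]]])

```text
clock: 32.05
eef_pos: [0.5808, -0.1568, 0.1681]
tool_rot: [1.0, 0.003, 0.024, 0.011]
ft_force: [0.7, -0.4, -2.1]
grip_width: 0.0583
```

```bash
python3 -c "
from h import *
to(.5777,-.156,.0705)
"
```

```text
pos [ 0.5808 -0.1568  0.1681] yaw 0.36 tilt [ 0.048 -0.022 -0.999] w 0.0583 F [ 0.7 -0.4 -2.1] t 32.05
world d [ -3.1   0.8 -97.6] tool d [-7.8 -3.  97.3]
```

apply_moves(moves=[[[-4, -1.5, 8, 0], [-4, -1.5, 10, 0], [0, 0, 10, 0], [0, 0, 10, 0], [0, 0, 5, 0], [0, 0, 0, 0], [0, 0, 0, 0], [0, 0, 0, 0], [0, 0, 0, 0], [0, 0, 0, 0]]])

```text
clock: 33.05
eef_pos: [0.5722, -0.1525, 0.1172]
tool_rot: [1.0, 0.004, 0.021, 0.01]
ft_force: [0.3, 0.2, -2.4]
grip_width: 0.0586
```

```bash
python3 -c "
from h import *
to(.5777,-.156,.0705)
W=cap('wrist');cv2.imwrite('pics/w14.png',W['bgr']);g=cv2.cvtColor(W['bgr'],cv2.COLOR_BGR2GRAY).astype(int)
print(proj(W,(.5837+.03,-.09,.044)),proj(W,(.5837-.042,-.09,.044)))
r=int(proj(W,(.6137,-.09,.044))[1]); print(r,g[r-1:r+2].mean(0).astype(int)[150:400].tolist())
"
```

```text
pos [ 0.5722 -0.1525  0.1172] yaw 0.48 tilt [ 0.042 -0.02  -0.999] w 0.0586 F [ 0.3  0.2 -2.4] t 33.05
world d [  5.5  -3.5 -46.7] tool d [ 3.5  2.6 46.9]
[341.38176739 129.44665497] [219.0000603  128.59368154]
129 [226, 227, 227, 227, 227, 227, 226, 227, 226, 227, 227, 227, 227, 227, 227, 227, 223, 172, 186, 201, 199, 198, 197, 194, 193, 197, 199, 200, 200, 200, 201, 200, 201, 200, 199, 198, 197, 197, 198, 200, 202, 201, 200, 199, 196, 193, 194, 197, 201, 197, 145, 130, 150, 164, 174, 181, 187, 189, 191, 192, 194, 190, 186, 180, 174, 168, 159, 149, 137, 121, 102, 111, 134, 114, 112, 199, 201, 201, 199, 197, 196, 198, 202, 202, 201, 201, 198, 195, 195, 197, 200, 202, 198, 194, 194, 196, 199, 201, 201, 196, 195, 197, 198, 198, 198, 199, 199, 198, 194, 193, 193, 192, 191, 191, 190, 190, 189, 190, 190, 193, 198, 200, 196, 192, 191, 193, 196, 200, 199, 194, 193, 192, 193, 194, 192, 194, 194, 191, 191, 192, 195, 198, 201, 201, 201, 200, 196, 192, 191, 191, 192, 193, 196, 195, 195, 199, 198, 196, 195, 195, 196, 197, 198, 197, 195, 195, 194, 193, 192, 187, 129, 118, 115, 114, 115, 116, 115, 117, 118, 114, 114, 115, 117, 117, 117, 113, 78, 78, 87, 95, 100, 105, 101, 72, 93, 111, 127, 140, 151, 160, 168, 175, 180, 185, 186, 186, 187, 186, 184, 181, 176, 166, 149, 151, 191, 193, 195, 197, 198, 191, 118, 117, 119, 117, 116, 118, 119, 120, 120, 120, 131, 198, 198, 200, 201, 199, 197, 199, 200, 202, 203, 204, 203, 201, 199, 198, 200, 204, 205, 204]
```

apply_moves(moves=[[[5, 3, 0, 0], [0, 0, 0, 0], [0, 0, 8, 0], [0, 0, 8, 0], [0, 0, 8, 0], [0, 0, 8, 0], [0, 0, 5, 0], [0, 0, 3, 0], [0, 0, 2, 0], [0, 0, 0, 0]]])

```text
clock: 34.1
eef_pos: [0.579, -0.1565, 0.0708]
tool_rot: [1.0, 0.004, 0.02, 0.01]
ft_force: [-0.7, -0.2, -2.9]
grip_width: 0.0582
```

```bash
python3 -c "
from h import *
to(.5777,-.156,.0705)
"
```

```text
pos [ 0.579  -0.1565  0.0708] yaw 0.47 tilt [ 0.04  -0.019 -0.999] w 0.0582 F [-0.7 -0.2 -2.9] t 34.1
world d [-1.3  0.5 -0.3] tool d [-1.3 -0.5  0.2]
```

apply_moves(moves=[[[0, 0, 1.5, 0], [0, 0, 1.5, 0], [0, 0, 0, 0], [0, 0, 0, 0], [0, 0, 0, 0], [0, 0, 0, 0], [0, 0, 0, 0], [0, 0, 0, 0], [0, 0, 0, 0], [0, 0, 0, 0]]])

```text
clock: 35.1
eef_pos: [0.5802, -0.1572, 0.0714]
tool_rot: [1.0, 0.004, 0.022, 0.011]
ft_force: [-0.8, 0.9, -2.2]
grip_width: 0.0581
```

apply_moves(moves=[[[0, 0, 0, 0], [0, 0, 0, 0], [0, 0, 0, 0], [0, 0, 0, 0], [0, 0, 0, 0], [0, 0, 0, 0], [0, 0, -10, 0], [0, 0, -20, 0], [0, 0, -25, 0], [0, 0, -25, 0]]], hand=1)

```text
clock: 36.1
eef_pos: [0.5748, -0.155, 0.1525]
tool_rot: [1.0, 0.004, 0.019, 0.01]
ft_force: [0.8, 0.6, -0.1]
grip_width: 0.0853
```

apply_moves(moves=[[[0, 0, -30, 0], [0, 0, -30, 0], [0, -30, 0, 0], [-2, -30, 0, 0], [-2, -30, 0, 0], [-2, -30, 0, 0], [-2, -30, 0, 0], [-2, -30, 0, 0], [-2, -30, 0, 0], [-2, -30, 0, 0]]])

```text
clock: 37.1
eef_pos: [0.5606, 0.0895, 0.2247]
tool_rot: [0.999, -0.001, 0.03, 0.012]
ft_force: [-0.1, 0.2, 0.4]
grip_width: 0.0854
```

```bash
python3 -c "
from h import *
to(.5,.22)
W=cap('wrist');lids(W);lids(W,.088)
cv2.imwrite('pics/w15.png',W['bgr'])
A=cap('scene');B=cap('side');cv2.imwrite('pics/15a.png',A['bgr']);cv2.imwrite('pics/15b.png',B['bgr'])
for c in (A,B):
  print([ (b[0],b[1]) for b in blobs(c['bgr'],(15,100,90),(30,255,255),30,(200,190,340,270) if c is A else (270,150,380,260))], proj(c,(.5777,-.156,.088)))
"
```

```text
pos [0.5606 0.0895 0.2247] yaw -0.07 tilt [ 0.061 -0.023 -0.998] w 0.0854 F [-0.1  0.2  0.4] t 37.1
world d [-60.6 130.5   0. ] tool d [ -60.7 -130.3   -6.7]
lid 2250 [ 0  0 84 36] [0.414 0.221 0.096]
lid 2410 [456  70  54  58] [0.7265 0.1708 0.096 ]
lid 2250 [ 0  0 84 36] [0.4095 0.2229 0.088 ]
lid 2410 [456  70  54  58] [0.732  0.1712 0.088 ]
[(np.int32(32), array([336.8, 192.3])), (np.int32(441), array([216.9, 215.1])), (np.int32(316), array([262.3, 240.4]))] [262.29609345 238.16893029]
[(np.int32(134), array([297.8, 160. ])), (np.int32(251), array([318.9, 219.1]))] [317.9672992 216.6492607]
```

apply_moves(moves=[[[-20, -21, 0, 0], [-20, -21, 0, 0], [-20, -21, 0, 0], [-20, -21, 0, 0], [-20, -21, 0, 0], [-20, -21, 0, 0], [-18, -15, 0, 0], [0, 0, 15, 0], [0, 0, 15, 0], [0, 0, 0, 0]]])

```text
clock: 38.25
eef_pos: [0.4243, 0.2269, 0.1873]
tool_rot: [0.999, -0.006, 0.035, 0.012]
ft_force: [-0.3, -0.7, -0.5]
grip_width: 0.0854
```

```bash
python3 -c "
from h import *
to(.416,.2405,.078)
W=cap('wrist');lids(W)
"
```

```text
pos [0.4243 0.2269 0.1873] yaw -0.6 tilt [ 0.07  -0.024 -0.997] w 0.0854 F [-0.3 -0.7 -0.5] t 38.25
world d [  -8.3   13.6 -109.3] tool d [-16.1 -16.  108.1]
lid 7569 [212   0  95  97] [0.4222 0.335  0.096 ]
lid 6514 [454  16  87  98] [0.5729 0.3258 0.096 ]
lid 5324 [211 162  84  81] [0.4153 0.24   0.096 ]
```

apply_moves(moves=[[[-8, -8, 0, 0], [-8, -8, 0, 0], [0, 0, 12, 0], [0, 0, 12, 0], [0, 0, 12, 0], [0, 0, 12, 0], [0, 0, 12, 0], [0, 0, 0, 0], [0, 0, 0, 0], [0, 0, 0, 0]]])

```text
clock: 39.3
eef_pos: [0.4141, 0.2442, 0.1261]
tool_rot: [0.999, -0.006, 0.038, 0.01]
ft_force: [-0.3, 0.7, 0.1]
grip_width: 0.0854
```

```bash
python3 -c "
from h import *
to(.4155,.2402,.078)
W=cap('wrist');lids(W)
"
```

```text
pos [0.4141 0.2442 0.1261] yaw -0.63 tilt [ 0.077 -0.021 -0.997] w 0.0854 F [-0.3  0.7  0.1] t 39.3
world d [  1.4  -4.  -48.1] tool d [-2.3  3.  48.1]
lid 13864 [221   0 130 129] [0.4221 0.3356 0.096 ]
lid 1075 [542  55  18  87] [0.5491 0.3206 0.096 ]
lid 8580 [218 214 109 100] [0.4148 0.2405 0.096 ]
```

apply_moves(moves=[[[-2.5, 3, 0, 0], [0, 0, 10, 0], [0, 0, 10, 0], [0, 0, 10, 0], [0, 0, 9, 0], [0, 0, 5, 0], [0, 0, 3, 0], [0, 0, 0, 0], [0, 0, 0, 0], [0, 0, 0, 0]]])

```text
clock: 40.35
eef_pos: [0.416, 0.2403, 0.0757]
tool_rot: [0.999, -0.006, 0.039, 0.01]
ft_force: [0.7, 0.4, -1.0]
grip_width: 0.0855
```

```bash
python3 -c "
from h import *
to(.415,.2402,.078)
"
```

```text
pos [0.416  0.2403 0.0757] yaw -0.65 tilt [ 0.078 -0.02  -0.997] w 0.0855 F [ 0.7  0.4 -1. ] t 40.35
world d [-1.  -0.1  2.3] tool d [-0.8  0.1 -2.4]
```

apply_moves(moves=[[[0, 0, -2, 0], [0, 0, 0, 0], [0, 0, 0, 0], [0, 0, 0, 0], [0, 0, 0, 0], [0, 0, 0, 0], [0, 0, 0, 0], [0, 0, 0, 0], [0, 0, 0, 0], [0, 0, 0, 0]]], hand=-1)

```text
clock: 41.35
eef_pos: [0.4156, 0.2407, 0.0794]
tool_rot: [0.999, -0.006, 0.039, 0.009]
ft_force: [-0.1, -0.7, 1.1]
grip_width: 0.0581
```

```bash
python3 -c "
from h import *
to(.579,-.086,.2)
"
```

```text
pos [0.4156 0.2407 0.0794] yaw -0.63 tilt [ 0.078 -0.019 -0.997] w 0.0581 F [-0.1 -0.7  1.1] t 41.35
world d [ 163.4 -326.7  120.6] tool d [ 175.9  326.8 -101.3]
```

apply_moves(moves=[[[0, 0, -12, 0], [0, 0, -25, 0], [0, 0, -30, 0], [0, 0, -30, 0], [0, 0, -30, 0], [14, 20, 0, 0], [14, 26, 0, 0], [14, 26, 0, 0], [14, 26, 0, 0], [14, 26, 0, 0]]])

```text
clock: 42.35
eef_pos: [0.4735, 0.1168, 0.2158]
tool_rot: [0.999, -0.001, 0.037, 0.011]
ft_force: [0.4, -0.1, -1.7]
grip_width: 0.0583
```

apply_moves(moves=[[[14, 26, 0, 0], [14, 26, 0, 0], [14, 26, 0, 0], [14, 26, 0, 0], [14, 26, 0, 0], [14, 26, 0, 0], [10, 14, 0, 0], [0, 0, 0, 0], [0, 0, 0, 0], [0, 0, 0, 0]]])

```text
clock: 43.35
eef_pos: [0.5684, -0.0648, 0.2209]
tool_rot: [0.999, -0.004, 0.033, 0.011]
ft_force: [0.4, 0.2, -3.1]
grip_width: 0.0582
```

```bash
python3 -c "
from h import *
to(.579,-.086,.0705)
"
```

```text
pos [ 0.5684 -0.0648  0.2209] yaw -0.46 tilt [ 0.066 -0.023 -0.998] w 0.0582 F [ 0.4  0.2 -3.1] t 43.35
world d [  10.6  -21.2 -150.4] tool d [  0.7  17.8 151.2]
```

apply_moves(moves=[[[0, 9, 0, 0], [0, 9, 0, 0], [0, 0, 15, 0], [0, 0, 15, 0], [0, 0, 15, 0], [0, 0, 15, 0], [0, 0, 15, 0], [0, 0, 12, 0], [0, 0, 0, 0], [0, 0, 0, 0]]])

```text
clock: 44.35
eef_pos: [0.5732, -0.0859, 0.1342]
tool_rot: [0.999, -0.002, 0.035, 0.012]
ft_force: [-0.7, 1.5, -1.2]
grip_width: 0.0583
```

```bash
python3 -c "
from h import *
to(.5787,-.086,.071)
"
```

```text
pos [ 0.5732 -0.0859  0.1342] yaw -0.18 tilt [ 0.07  -0.024 -0.997] w 0.0583 F [-0.7  1.5 -1.2] t 44.35
world d [  5.5  -0.1 -63.2] tool d [ 1.  -1.5 63.4]
```

apply_moves(moves=[[[2, -1.5, 5, 0], [0, 0, 8, 0], [0, 0, 8, 0], [0, 0, 8, 0], [0, 0, 8, 0], [0, 0, 8, 0], [0, 0, 8, 0], [0, 0, 5, 0], [0, 0, 4, 0], [0, 0, 2, 0]]])

```text
clock: 45.35
eef_pos: [0.582, -0.0864, 0.0712]
tool_rot: [0.999, -0.002, 0.038, 0.013]
ft_force: [-8.0, 2.3, 20.1]
grip_width: 0.0581
```

```bash
python3 -c "
from h import *
to(.5787,-.086,.071)
"
```

```text
pos [ 0.582  -0.0864  0.0712] yaw -0.18 tilt [ 0.075 -0.025 -0.997] w 0.0581 F [-8.   2.3 20.1] t 45.35
world d [-3.3  0.4 -0.2] tool d [-3.3 -0.4 -0.1]
```

apply_moves(moves=[[[-2, 0, -1, 0], [0, 0, 0, 0], [0, 0, 0, 0], [0, 0, 0, 0], [0, 0, 0, 0], [0, 0, 0, 0], [0, 0, 0, 0], [0, 0, 0, 0], [0, 0, 0, 0], [0, 0, 0, 0]]])

```text
clock: 46.35
eef_pos: [0.5803, -0.0865, 0.0716]
tool_rot: [0.999, -0.002, 0.038, 0.013]
ft_force: [-0.9, -0.3, -2.5]
grip_width: 0.0584
```

apply_moves(moves=[[[0, 0, 0, 0], [0, 0, 0, 0], [0, 0, 0, 0], [0, 0, 0, 0], [0, 0, 0, 0], [0, 0, 0, 0], [0, 0, -10, 0], [0, 0, -20, 0], [0, 0, -25, 0], [0, 0, -25, 0]]], hand=1)

```text
clock: 47.35
eef_pos: [0.5723, -0.0842, 0.1528]
tool_rot: [0.999, -0.002, 0.035, 0.012]
ft_force: [0.2, -0.2, -0.4]
grip_width: 0.085
```

apply_moves(moves=[[[0, 0, -40, 0], [0, 0, -40, 0], [-4, -20, -20, 0], [-10, -40, 0, 0], [-10, -40, 0, 0], [-10, -40, 0, 0], [-10, -40, 0, 0], [-10, -40, 0, 0], [-10, -40, 0, 0], [-10, -40, 0, 0]]])

```text
clock: 48.35
eef_pos: [0.4954, 0.2238, 0.2588]
tool_rot: [0.999, -0.009, 0.047, 0.012]
ft_force: [1.0, -0.1, -0.8]
grip_width: 0.0849
```

```bash
python3 -c "
from h import *
to(.422,.3355,.12)
W=cap('wrist');lids(W);
A=cap('scene');B=cap('side')
for c in (A,B):
  print([ (b[0],b[1]) for b in blobs(c['bgr'],(15,100,90),(30,255,255),30,(200,190,340,270) if c is A else (270,150,380,260))], [proj(c,(.5777,y,.084)).round(1) for y in (-.086,-.156)])
"
```

```text
pos [0.4954 0.2238 0.2588] yaw -0.92 tilt [ 0.095 -0.025 -0.995] w 0.0849 F [ 1.  -0.1 -0.8] t 48.35
world d [ -73.4  111.7 -138.8] tool d [ -88.  -113.5  128.4]
lid 4657 [123  18  75  80] [0.4223 0.3375 0.096 ]
lid 3861 [314  36  67  74] [0.5725 0.3258 0.096 ]
lid 1298 [465 199  42  41] [0.7196 0.1908 0.096 ]
[(np.int32(602), array([213.8, 230. ])), (np.int32(590), array([272.5, 236.4]))] [array([283.5, 229.7]), array([262.4, 239. ])]
[(np.int32(131), array([297.8, 160. ])), (np.int32(495), array([312.1, 213.2]))] [array([303.5, 205.5]), array([317.9, 217.6])]
```

apply_moves(moves=[[[38, -30, 0, 0], [32, -32, 0, 0], [0, -30, 0, 0], [0, 0, 0, 0], [0, 0, 0, 0], [0, 0, 0, 0], [0, 0, 0, 0], [0, 0, 0, 0], [0, 0, 0, 0], [0, 0, 0, 0]]])

```text
clock: 49.5
eef_pos: [0.5648, 0.3051, 0.2618]
tool_rot: [0.999, -0.012, 0.043, 0.016]
ft_force: [0.3, 0.6, 0.8]
grip_width: 0.0851
```

```bash
python3 -c "
from h import *
to(.5725,.3258,.12)
W=cap('wrist');lids(W);print(telemetry.get_obs()['joint_pos'].round(3))
"
```

```text
pos [0.5648 0.3051 0.2618] yaw -1.25 tilt [ 0.085 -0.034 -0.996] w 0.0851 F [0.3 0.6 0.8] t 49.5
world d [   7.7   20.7 -141.8] tool d [ -4.9 -25.4 141.2]
lid 3676 [ 55 130  71  67] [0.4222 0.3373 0.096 ]
lid 3153 [237 138  63  64] [0.573  0.3262 0.096 ]
[ 0.527  0.483  0.388  1.419 -0.072  2.119]
```

apply_moves(moves=[[[-3, -13, 0, 0], [-2, -12, 0, -1], [0, 0, 15, 0], [0, 0, 15, 0], [0, 0, 15, 0], [0, 0, 15, 0], [0, 0, 15, 0], [0, 0, 15, 0], [0, 0, 15, 0], [0, 0, 0, 0]]])

```text
clock: 50.55
eef_pos: [0.5669, 0.3408, 0.1517]
tool_rot: [0.999, 0.006, 0.043, 0.015]
ft_force: [-0.1, 0.0, 0.1]
grip_width: 0.0855
```

apply_moves(moves=[[[0, 0, 10, 0], [0, 0, 0, 0], [0, 0, 0, 0], [0, 0, 0, 0], [0, 0, 0, 0], [0, 0, 0, 0], [0, 0, 0, 0], [0, 0, 0, 0], [0, 0, 0, 0], [0, 0, 0, 0]]])

```text
clock: 51.55
eef_pos: [0.569, 0.3436, 0.1451]
tool_rot: [0.999, 0.007, 0.046, 0.013]
ft_force: [0.5, 0.1, -0.4]
grip_width: 0.0855
```

```bash
python3 -c "
from h import *
to(.573,.326,.078)
W=cap('wrist');lids(W)
"
```

```text
pos [0.569  0.3436 0.1451] yaw 0.86 tilt [ 0.092 -0.025 -0.995] w 0.0855 F [ 0.5  0.1 -0.4] t 51.55
world d [  4.  -17.6 -67.1] tool d [-2.5 15.9 67.6]
lid 3701 [  0 212  51  96] [0.4382 0.3369 0.096 ]
lid 6611 [225 226  96  88] [0.5723 0.3267 0.096 ]
```

apply_moves(moves=[[[-2.5, 8, 0, 0], [0, 7, 0, 0], [0, 0, 10, 0], [0, 0, 10, 0], [0, 0, 10, 0], [0, 0, 8, 0], [0, 0, 0, 0], [0, 0, 0, 0], [0, 0, 0, 0], [0, 0, 0, 0]]])

```text
clock: 52.6
eef_pos: [0.5695, 0.3255, 0.1022]
tool_rot: [0.999, 0.007, 0.045, 0.014]
ft_force: [0.1, 0.1, 0.3]
grip_width: 0.0853
```

```bash
python3 -c "
from h import *
to(.5725,.3265,.078)
"
```

```text
pos [0.5695 0.3255 0.1022] yaw 0.85 tilt [ 0.089 -0.027 -0.996] w 0.0853 F [0.1 0.1 0.3] t 52.6
world d [  3.    1.  -24.2] tool d [ 0.9 -1.6 24.3]
```

Now down, close, and lift. After that I'll go to slot y 65 (world -0.016).

apply_moves(moves=[[[1, -1.5, 0, 0], [0, 0, 8, 0], [0, 0, 8, 0], [0, 0, 6, 0], [0, 0, 0, 0], [0, 0, 0, 0], [0, 0, 0, 0], [0, 0, 0, 0], [0, 0, 0, 0], [0, 0, 0, 0]]])

```text
clock: 53.6
eef_pos: [0.5733, 0.327, 0.0795]
tool_rot: [0.999, 0.007, 0.046, 0.013]
ft_force: [0.1, 1.0, -0.4]
grip_width: 0.0854
```

apply_moves(moves=[[[0, 0, 0, 0], [0, 0, 0, 0], [0, 0, 0, 0], [0, 0, 0, 0], [0, 0, 0, 0], [0, 0, 0, 0], [0, 0, 0, 0], [0, 0, 0, 0], [0, 0, 0, 0], [0, 0, 0, 0]]], hand=-1)

```text
clock: 54.6
eef_pos: [0.5734, 0.3275, 0.0809]
tool_rot: [0.999, 0.007, 0.046, 0.013]
ft_force: [-0.6, 0.1, 1.8]
grip_width: 0.0581
```

apply_moves(moves=[[[0, 0, -12, 0], [0, 0, -25, 0], [0, 0, -30, 0], [0, 0, -30, 0], [0, 0, -25, 0], [0, 20, 0, 0], [0, 25, 0, 0], [0, 25, 0, 0], [0, 25, 0, 0], [0, 25, 0, 0]]])

```text
clock: 55.6
eef_pos: [0.5599, 0.2096, 0.2112]
tool_rot: [0.999, 0.011, 0.043, 0.014]
ft_force: [0.3, 0.3, -1.5]
grip_width: 0.0579
```

apply_moves(moves=[[[0, 25, 0, 0], [0, 25, 0, 0], [0, 25, 0, 0], [0, 25, 0, 0], [0, 25, 0, 0], [0, 25, 0, 0], [0, 20, 0, 0], [0, 0, 0, 0], [0, 0, 0, 0], [0, 0, 0, 0]]])

```text
clock: 56.6
eef_pos: [0.5593, 0.0294, 0.2197]
tool_rot: [0.999, 0.008, 0.041, 0.015]
ft_force: [-1.1, 1.1, -1.6]
grip_width: 0.0587
```

```bash
python3 -c "
from h import *
to(.5787,-.016,.071)
"
```

```text
pos [0.5593 0.0294 0.2197] yaw 1.04 tilt [ 0.082 -0.029 -0.996] w 0.0587 F [-1.1  1.1 -1.6] t 56.6
world d [  19.4  -45.4 -148.7] tool d [  6.3  41.1 151.1]
```

apply_moves(moves=[[[3, 15, 0, 0], [3, 15, 0, 1], [0, 11, 0, 0], [0, 0, 13, 0], [0, 0, 13, 0], [0, 0, 13, 0], [0, 0, 13, 0], [0, 0, 13, 0], [0, 0, 13, 0], [0, 0, 0, 0]]])

```text
clock: 57.6
eef_pos: [0.5743, -0.0211, 0.1419]
tool_rot: [0.999, -0.002, 0.042, 0.015]
ft_force: [0.2, 0.3, -2.6]
grip_width: 0.0582
```

```bash
python3 -c "
from h import *
to(.5787,-.016,.073)
"
```

```text
pos [ 0.5743 -0.0211  0.1419] yaw -0.13 tilt [ 0.084 -0.031 -0.996] w 0.0582 F [ 0.2  0.3 -2.6] t 57.6
world d [  4.4   5.1 -68.9] tool d [-1.5 -7.2 68.8]
```

apply_moves(moves=[[[0, -7, 0, 0], [-1, 0, 4, 0], [0, 0, 8, 0], [0, 0, 8, 0], [0, 0, 8, 0], [0, 0, 8, 0], [0, 0, 8, 0], [0, 0, 8, 0], [0, 0, 0, 0], [0, 0, 0, 0]]])

```text
clock: 58.6
eef_pos: [0.5791, -0.0162, 0.0868]
tool_rot: [0.999, -0.002, 0.043, 0.015]
ft_force: [-0.0, 0.4, -1.1]
grip_width: 0.0579
```

```bash
python3 -c "
from h import *
to(.5787,-.016,.073)
"
```

```text
pos [ 0.5791 -0.0162  0.0868] yaw -0.17 tilt [ 0.086 -0.031 -0.996] w 0.0579 F [-0.   0.4 -1.1] t 58.6
world d [ -0.4   0.2 -13.8] tool d [-1.6 -0.6 13.7]
```

apply_moves(moves=[[[-1.5, -0.5, 4, 0], [0, 0, 4, 0], [0, 0, 3, 0], [0, 0, 2, 0], [0, 0, 0, 0], [0, 0, 0, 0], [0, 0, 0, 0], [0, 0, 0, 0], [0, 0, 0, 0], [0, 0, 0, 0]]])

```text
clock: 59.6
eef_pos: [0.5799, -0.0161, 0.0742]
tool_rot: [0.999, -0.002, 0.044, 0.015]
ft_force: [-1.0, 0.0, -2.2]
grip_width: 0.0587
```

apply_moves(moves=[[[0, 0, 0, 0], [0, 0, 0, 0], [0, 0, 0, 0], [0, 0, 0, 0], [0, 0, 0, 0], [0, 0, 0, 0], [0, 0, -10, 0], [0, 0, -20, 0], [0, 0, -25, 0], [0, 0, -25, 0]]], hand=1)

```text
clock: 60.6
eef_pos: [0.5709, -0.0136, 0.1554]
tool_rot: [0.999, -0.002, 0.042, 0.015]
ft_force: [0.2, 0.3, 0.2]
grip_width: 0.0851
```

apply_moves(moves=[[[0, 0, -30, 0], [0, 0, -30, 0], [-10, -25, 0, 0], [-10, -25, 0, 0], [-10, -25, 0, 0], [-10, -25, 0, 0], [-10, -25, 0, 0], [-10, -25, 0, 0], [-10, -25, 0, 0], [-10, -25, 0, 0]]])

```text
clock: 61.6
eef_pos: [0.4893, 0.1928, 0.2192]
tool_rot: [0.998, -0.006, 0.053, 0.014]
ft_force: [0.3, 0.3, 0.0]
grip_width: 0.0855
```

apply_moves(moves=[[[-15, -25, 0, 0], [-15, -25, 0, 0], [-10, -25, 0, 0], [-10, -20, 0, 0], [0, 0, 0, 0], [0, 0, 0, 0], [0, 0, 0, 0], [0, 0, 0, 0], [0, 0, 0, 0], [0, 0, 0, 0]]])

```text
clock: 62.6
eef_pos: [0.4388, 0.2925, 0.217]
tool_rot: [0.998, -0.006, 0.056, 0.013]
ft_force: [0.4, 0.5, 0.3]
grip_width: 0.0853
```

```bash
python3 -c "
from h import *
to(.422,.3365,.12)
W=cap('wrist');lids(W)
A=cap('scene');B=cap('side')
for c in (A,B):
  print([ (b[0],b[1],b[2]) for b in blobs(c['bgr'],(15,100,90),(30,255,255),30,(220,190,340,270) if c is A else (270,150,380,260))], [proj(c,(.5777,y,.084)).round(1) for y in (-.016,-.086,-.156)])
"
```

```text
pos [0.4388 0.2925 0.217 ] yaw -0.59 tilt [ 0.112 -0.026 -0.993] w 0.0853 F [0.4 0.5 0.3] t 62.6
world d [-16.8  44.  -97. ] tool d [-28.  -46.2  93.3]
lid 4790 [195 111  78  79] [0.4221 0.3375 0.096 ]
lid 1203 [521 266  39  40] [0.7025 0.2051 0.096 ]
[(np.int32(31), array([336.8, 192.3]), array([332, 190,   8,   8], dtype=int32)), (np.int32(328), array([225.4, 222.7]), array([220, 207,  14,  33], dtype=int32)), (np.int32(256), array([304. , 222.2]), array([295, 215,  19,  16], dtype=int32)), (np.int32(592), array([272.6, 236.4]), array([253, 223,  41,  30], dtype=int32))] [array([303.9, 220.8]), array([283.5, 229.7]), array([262.4, 239. ])]
[(np.int32(131), array([297.8, 160. ]), array([291, 154,  15,  12], dtype=int32)), (np.int32(719), array([305.6, 207.6]), array([282, 188,  47,  40], dtype=int32))] [array([289.8, 193.9]), array([303.5, 205.5]), array([317.9, 217.6])]
```

apply_moves(moves=[[[40, 0, 0, 0], [40, 0, 0, 0], [40, 0, 0, 0], [40, 0, 0, 0], [0, 0, 0, 0], [0, 0, 0, 0], [0, 0, 0, 0], [0, 0, 0, 0], [0, 0, 0, 0], [0, 0, 0, 0]]])

```text
clock: 63.75
eef_pos: [0.5975, 0.2898, 0.2311]
tool_rot: [0.999, -0.004, 0.052, 0.014]
ft_force: [0.4, 0.1, -0.3]
grip_width: 0.0855
```

apply_moves(moves=[[[-40, 0, 0, 0], [-40, 0, 0, 0], [-40, 0, 0, 0], [-40, 0, 0, 0], [0, 0, 0, 0], [0, 0, 0, 0], [0, 0, 0, 0], [0, 0, 0, 0], [0, 0, 0, 0], [0, 0, 0, 0]]])

```text
clock: 64.75
eef_pos: [0.4336, 0.2913, 0.2149]
tool_rot: [0.998, -0.003, 0.055, 0.013]
ft_force: [-0.5, 0.4, 1.0]
grip_width: 0.0856
```

apply_moves(moves=[[[0, 0, -40, 0], [0, 0, -40, 0], [0, 0, -40, 0], [0, 0, 0, 0], [0, 0, 0, 0], [0, 0, 0, 0], [0, 0, 0, 0], [0, 0, 0, 0], [0, 0, 0, 0], [0, 0, 0, 0]]])

```text
clock: 65.75
eef_pos: [0.4219, 0.2924, 0.3314]
tool_rot: [0.999, -0.006, 0.05, 0.016]
ft_force: [0.7, -0.3, -0.6]
grip_width: 0.0851
```

apply_moves(moves=[[[0, 0, 40, 0], [0, 0, 40, 0], [0, 0, 40, 0], [0, 0, 0, 0], [0, 0, 0, 0], [0, 0, 0, 0], [0, 0, 0, 0], [0, 0, 0, 0], [0, 0, 0, 0], [0, 0, 0, 0]]])

```text
clock: 66.75
eef_pos: [0.438, 0.292, 0.2181]
tool_rot: [0.998, -0.005, 0.056, 0.012]
ft_force: [0.2, -0.5, 0.1]
grip_width: 0.0854
```

apply_moves(moves=[[[16, 0, 0, 0], [16, 0, 0, 0], [16, 0, 0, 0], [16, 0, 0, 0], [16, 0, 0, 0], [16, 0, 0, 0], [16, 0, 0, 0], [16, 0, 0, 0], [16, 0, 0, 0], [16, 0, 0, 0]]])

```text
clock: 67.75
eef_pos: [0.6016, 0.2917, 0.2407]
tool_rot: [0.998, -0.004, 0.058, 0.01]
ft_force: [0.4, 0.3, 0.9]
grip_width: 0.0853
```

apply_moves(moves=[[[-40, 0, 0, 0], [-40, 0, 0, 0], [-40, 0, 0, 0], [-40, 0, 0, 0], [0, 0, 0, 0], [0, 0, 0, 0], [0, 0, 0, 0], [0, 0, 0, 0], [0, 0, 0, 0], [0, 0, 0, 0]]])

```text
clock: 68.75
eef_pos: [0.4458, 0.2935, 0.2173]
tool_rot: [0.998, -0.007, 0.058, 0.01]
ft_force: [0.6, -0.2, -0.0]
grip_width: 0.0854
```

apply_moves(moves=[[[0, 0, -12, 0], [0, 0, -12, 0], [0, 0, -12, 0], [0, 0, -12, 0], [0, 0, -12, 0], [0, 0, -12, 0], [0, 0, -12, 0], [0, 0, -12, 0], [0, 0, -12, 0], [0, 0, -12, 0]]])

```text
clock: 69.75
eef_pos: [0.4337, 0.2956, 0.3474]
tool_rot: [0.998, -0.009, 0.059, 0.01]
ft_force: [0.6, -0.1, 0.4]
grip_width: 0.0852
```

apply_moves(moves=[[[0, 0, 40, 0], [0, 0, 40, 0], [0, 0, 40, 0], [0, 0, 0, 0], [0, 0, 0, 0], [0, 0, 0, 0], [0, 0, 0, 0], [0, 0, 0, 0], [0, 0, 0, 0], [0, 0, 0, 0]]])

```text
clock: 70.75
eef_pos: [0.4561, 0.299, 0.2451]
tool_rot: [0.997, -0.01, 0.072, 0.0]
ft_force: [-0.3, -0.5, -0.7]
grip_width: 0.0857
```

apply_moves(moves=[[[0, 0, 12, 0], [0, 0, 12, 0], [0, 0, 12, 0], [0, 0, -40, 0], [0, 0, 0, 0], [0, 0, 12, 0], [0, 0, 12, 0], [0, 0, 12, 0], [0, 0, -40, 0], [0, 0, 0, 0]]])

```text
clock: 71.75
eef_pos: [0.4516, 0.2954, 0.2358]
tool_rot: [0.998, -0.01, 0.064, 0.006]
ft_force: [1.5, 0.6, 0.6]
grip_width: 0.0855
```

apply_moves(moves=[[[0, 0, 12, 0], [0, 0, 12, 0], [0, 0, 12, 0], [0, 0, -40, 0], [0, 0, -20, 0], [0, 0, 12, 0], [0, 0, 12, 0], [0, 0, 12, 0], [0, 0, -40, 0], [0, 0, 0, 0]]])

```text
clock: 72.75
eef_pos: [0.4436, 0.2905, 0.2369]
tool_rot: [0.998, -0.01, 0.053, 0.014]
ft_force: [1.2, 0.9, 0.6]
grip_width: 0.0852
```

```bash
python3 -c "
from h import *
to(.4222,.337,.13)
W=cap('wrist');lids(W)
"
```

```text
pos [0.4436 0.2905 0.2369] yaw -1.04 tilt [ 0.106 -0.029 -0.994] w 0.0852 F [1.2 0.9 0.6] t 72.75
world d [ -21.4   46.5 -106.9] tool d [-33.5 -49.  102.6]
lid 4166 [192 108  73  74] [0.422  0.3375 0.096 ]
lid 1159 [507 255  40  39] [0.7083 0.2028 0.096 ]
```

apply_moves(moves=[[[-11, -16, 0, 0], [-11, -16, 0, -1], [-11, -16, 0, 0], [0, 0, 12, 0], [0, 0, 12, 0], [0, 0, 12, 0], [0, 0, 12, 0], [0, 0, 12, 0], [0, 0, 12, 0], [0, 0, 12, 0]]])

```text
clock: 73.8
eef_pos: [0.4138, 0.3321, 0.1217]
tool_rot: [0.999, -0.001, 0.044, 0.022]
ft_force: [0.1, 0.3, 0.0]
grip_width: 0.0855
```

apply_moves(moves=[[[0, 0, 0, 0], [0, 0, 0, 0], [0, 0, 0, 0], [0, 0, 0, 0], [0, 0, 0, 0], [0, 0, 0, 0], [0, 0, 0, 0], [0, 0, 0, 0], [0, 0, 0, 0], [0, 0, 0, 0]]])

```text
clock: 74.8
eef_pos: [0.4129, 0.331, 0.1186]
tool_rot: [0.999, -0.001, 0.043, 0.023]
ft_force: [0.3, -0.2, -0.1]
grip_width: 0.0854
```

```bash
python3 -c "
from h import *
to(.422,.3372,.079)
W=cap('wrist');lids(W)
"
```

```text
pos [0.4129 0.331  0.1186] yaw 0.04 tilt [ 0.086 -0.045 -0.995] w 0.0854 F [ 0.3 -0.2 -0.1] t 74.8
world d [  9.1   6.2 -39.6] tool d [ 5.6 -8.  39.9]
lid 9660 [232 194 116 108] [0.422  0.3387 0.096 ]
```

apply_moves(moves=[[[5.5, -8.5, 0, 0], [0, 0, 8, 0], [0, 0, 8, 0], [0, 0, 8, 0], [0, 0, 8, 0], [0, 0, 6, 0], [0, 0, 0, 0], [0, 0, 0, 0], [0, 0, 0, 0], [0, 0, 0, 0]]])

```text
clock: 75.85
eef_pos: [0.4219, 0.3377, 0.076]
tool_rot: [0.999, -0.001, 0.042, 0.024]
ft_force: [-1.2, -0.3, 0.8]
grip_width: 0.0851
```

```bash
python3 -c "
from h import *
to(.422,.3376,.079)
"
```

```text
pos [0.4219 0.3377 0.076 ] yaw 0.04 tilt [ 0.084 -0.047 -0.995] w 0.0851 F [-1.2 -0.3  0.8] t 75.85
world d [ 0.1 -0.1  3. ] tool d [ 0.4  0.3 -2.9]
```

apply_moves(moves=[[[0, 0, -2, 0], [0, 0, 0, 0], [0, 0, 0, 0], [0, 0, 0, 0], [0, 0, 0, 0], [0, 0, 0, 0], [0, 0, 0, 0], [0, 0, 0, 0], [0, 0, 0, 0], [0, 0, 0, 0]]], hand=-1)

```text
clock: 76.85
eef_pos: [0.4215, 0.3384, 0.0799]
tool_rot: [0.999, -0.0, 0.042, 0.023]
ft_force: [-1.0, 0.5, 0.7]
grip_width: 0.0581
```

apply_moves(moves=[[[0, 0, -12, 0], [0, 0, -25, 0], [0, 0, -30, 0], [0, 0, -30, 0], [0, 0, -30, 0], [14, 20, 0, 0], [14, 25, 0, 0], [14, 25, 0, 0], [14, 25, 0, 0], [14, 25, 0, 0]]])

```text
clock: 77.85
eef_pos: [0.4789, 0.2236, 0.2266]
tool_rot: [0.999, 0.004, 0.042, 0.023]
ft_force: [0.1, 0.7, -2.1]
grip_width: 0.0585
```

apply_moves(moves=[[[14, 25, 0, 0], [14, 25, 0, 0], [14, 25, 0, 0], [14, 25, 0, 0], [14, 25, 0, 0], [14, 20, 0, 0], [0, 0, 0, 0], [0, 0, 0, 0], [0, 0, 0, 0], [0, 0, 0, 0]]])

```text
clock: 78.85
eef_pos: [0.5645, 0.0702, 0.2445]
tool_rot: [0.999, 0.002, 0.041, 0.024]
ft_force: [0.4, 0.4, -2.4]
grip_width: 0.0582
```

```bash
python3 -c "
from h import *
to(.5787,.054,.072)
W=cap('wrist');lids(W,.088)
"
```

```text
pos [0.5645 0.0702 0.2445] yaw 0.3 tilt [ 0.082 -0.048 -0.995] w 0.0582 F [ 0.4  0.4 -2.4] t 78.85
world d [  14.2  -16.2 -172.5] tool d [-1.000e-01  7.900e+00  1.737e+02]
lid 2258 [439  46  51  57] [0.7334 0.1687 0.088 ]
lid 10567 [205 243 145 101] [ 0.5795 -0.0319  0.088 ]
```

apply_moves(moves=[[[0, 8, 0, 0], [0, 0, 0, 0], [0, 0, 14, 0], [0, 0, 14, 0], [0, 0, 14, 0], [0, 0, 14, 0], [0, 0, 14, 0], [0, 0, 14, 0], [0, 0, 14, 0], [0, 0, 0, 0]]])

```text
clock: 79.9
eef_pos: [0.5721, 0.0596, 0.1456]
tool_rot: [0.999, 0.004, 0.042, 0.023]
ft_force: [-0.6, -0.2, -3.0]
grip_width: 0.0581
```

```bash
python3 -c "
from h import *
to(.5787,.0545,.072)
"
```

```text
pos [0.5721 0.0596 0.1456] yaw 0.59 tilt [ 0.085 -0.046 -0.995] w 0.0581 F [-0.6 -0.2 -3. ] t 79.9
world d [  6.6  -5.1 -73.6] tool d [ 0.3  1.7 74. ]
```

apply_moves(moves=[[[0, 1.5, 4, 0], [0, 0, 8, 0], [0, 0, 8, 0], [0, 0, 8, 0], [0, 0, 8, 0], [0, 0, 8, 0], [0, 0, 8, 0], [0, 0, 8, 0], [0, 0, 0, 0], [0, 0, 0, 0]]])

```text
clock: 80.9
eef_pos: [0.5789, 0.0554, 0.0827]
tool_rot: [0.999, 0.004, 0.044, 0.023]
ft_force: [-0.2, -0.5, -2.4]
grip_width: 0.058
```

```bash
python3 -c "
from h import *
to(.5787,.0545,.072)
"
```

```text
pos [0.5789 0.0554 0.0827] yaw 0.6 tilt [ 0.088 -0.046 -0.995] w 0.058 F [-0.2 -0.5 -2.4] t 80.9
world d [ -0.2  -0.9 -10.7] tool d [-1.1  0.4 10.6]
```

apply_moves(moves=[[[-1, 0, 4, 0], [0, 0, 4, 0], [0, 0, 2, 0], [0, 0, 0.5, 0], [0, 0, 0, 0], [0, 0, 0, 0], [0, 0, 0, 0], [0, 0, 0, 0], [0, 0, 0, 0], [0, 0, 0, 0]]])

```text
clock: 81.9
eef_pos: [0.58, 0.055, 0.0729]
tool_rot: [0.999, 0.004, 0.045, 0.023]
ft_force: [0.1, -0.3, -3.1]
grip_width: 0.0581
```

apply_moves(moves=[[[0, 0, 0, 0], [0, 0, 0, 0], [0, 0, 0, 0], [0, 0, 0, 0], [0, 0, 0, 0], [0, 0, 0, 0], [0, 0, -10, 0], [0, 0, -20, 0], [0, 0, -25, 0], [0, 0, -25, 0]]], hand=1)

```text
clock: 82.9
eef_pos: [0.5711, 0.0584, 0.1543]
tool_rot: [0.999, 0.004, 0.043, 0.023]
ft_force: [1.0, -0.0, -0.6]
grip_width: 0.0852
```

apply_moves(moves=[[[0, 0, -30, 0], [0, 0, -30, 0], [0, 25, -30, 0], [0, 25, 0, 0], [0, 25, 0, 0], [0, 25, 0, 0], [0, 25, 0, 0], [0, 25, 0, 0], [0, 25, 0, 0], [0, 25, 0, 0]]])

```text
clock: 83.9
eef_pos: [0.5664, -0.1397, 0.2729]
tool_rot: [0.998, 0.008, 0.053, 0.023]
ft_force: [0.2, -0.1, 0.8]
grip_width: 0.0857
```

apply_moves(moves=[[[2, 25, 0, 0], [2, 25, 0, 0], [2, 15, 0, 0], [0, 0, 0, 0], [0, 0, 12, 0], [0, 0, 12, 0], [0, 0, 12, 0], [0, 0, -40, 0], [0, 0, 0, 0], [0, 0, 0, 0]]])

```text
clock: 84.9
eef_pos: [0.569, -0.2031, 0.2746]
tool_rot: [0.999, 0.009, 0.048, 0.02]
ft_force: [-0.9, 0.2, -1.2]
grip_width: 0.0854
```

```bash
python3 -c "
from h import *
to(.5917,-.221,.2)
W=cap('wrist');lids(W,.088);cv2.imwrite('pics/w20.png',W['bgr'])
A=cap('scene');B=cap('side')
for c in (A,B):
  print([ (b[0],b[1],b[2]) for b in blobs(c['bgr'],(15,100,90),(30,255,255),30,(220,190,340,270) if c is A else (240,150,380,260))], [proj(c,(.5777,y,.084)).round(1) for y in (.054,-.016,-.086,-.156)])
"
```

```text
pos [ 0.569  -0.2031  0.2746] yaw 1.18 tilt [ 0.097 -0.04  -0.994] w 0.0854 F [-0.9  0.2 -1.2] t 84.9
world d [ 22.7 -17.9 -74.6] tool d [15.1 15.2 77.1]
lid 3672 [240  20  65  72] [ 0.5817 -0.0877  0.088 ]
lid 2956 [240 106  60  63] [ 0.5806 -0.1566  0.088 ]
[(np.int32(35), array([336.6, 192.3]), array([332, 190,   8,   8], dtype=int32)), (np.int32(248), array([324.5, 213.3]), array([315, 205,  20,  17], dtype=int32)), (np.int32(331), array([225.5, 222.7]), array([220, 207,  14,  33], dtype=int32)), (np.int32(262), array([304.1, 222.3]), array([295, 214,  20,  18], dtype=int32)), (np.int32(598), array([272.6, 236.5]), array([253, 223,  41,  30], dtype=int32))] [array([323.6, 212.1]), array([303.9, 220.8]), array([283.5, 229.7]), array([262.4, 239. ])]
[(np.int32(1582), array([279. , 190.6]), array([240, 153,  89,  75], dtype=int32)), (np.int32(131), array([297.8, 160. ]), array([291, 154,  15,  12], dtype=int32))] [array([276.9, 183. ]), array([289.8, 193.9]), array([303.5, 205.5]), array([317.9, 217.6])]
```

apply_moves(moves=[[[0, 0, 12, 0], [0, 0, 12, 0], [0, 0, 12, 0], [0, 0, -40, 0], [0, 0, -10, 0], [0, 0, 12, 0], [0, 0, 12, 0], [0, 0, 12, 0], [0, 0, -40, 0], [0, 0, 0, 0]]])

```text
clock: 86.05
eef_pos: [0.5626, -0.2012, 0.2718]
tool_rot: [0.999, 0.009, 0.038, 0.017]
ft_force: [1.1, 0.1, 1.0]
grip_width: 0.0854
```

apply_moves(moves=[[[0, 0, 12, 0], [0, 0, 12, 0], [0, 0, 12, 0], [0, 0, -40, 0], [0, 0, -20, 0], [0, 0, 12, 0], [0, 0, 12, 0], [0, 0, 12, 0], [0, 0, -40, 0], [0, 0, 0, 0]]])

```text
clock: 87.05
eef_pos: [0.5545, -0.1987, 0.2699]
tool_rot: [1.0, 0.009, 0.024, 0.012]
ft_force: [0.7, -0.1, 0.9]
grip_width: 0.0853
```

apply_moves(moves=[[[0, 0, 12, 0], [0, 0, 12, 0], [0, 0, 12, 0], [0, 0, -40, 0], [0, 0, -20, 0], [0, 0, 12, 0], [0, 0, 12, 0], [0, 0, 12, 0], [0, 0, -40, 0], [0, 0, 0, 0]]])

```text
clock: 88.05
eef_pos: [0.5494, -0.1971, 0.2728]
tool_rot: [1.0, 0.008, 0.015, 0.008]
ft_force: [1.3, 0.1, 1.4]
grip_width: 0.0852
```

apply_moves(moves=[[[0, 0, 12, 0], [0, 0, 12, 0], [0, 0, 12, 0], [0, 0, -40, 0], [0, 0, -20, 0], [0, 0, 12, 0], [0, 0, 12, 0], [0, 0, 12, 0], [0, 0, -40, 0], [0, 0, 0, 0]]])

```text
clock: 89.05
eef_pos: [0.5474, -0.1967, 0.2806]
tool_rot: [1.0, 0.008, 0.01, 0.006]
ft_force: [-0.0, -1.5, 0.7]
grip_width: 0.086
```

apply_moves(moves=[[[0, 0, 12, 0], [0, 0, 12, 0], [0, 0, 12, 0], [0, 0, -40, 0], [0, 0, -20, 0], [0, 0, 12, 0], [0, 0, 12, 0], [0, 0, 12, 0], [0, 0, -40, 0], [0, 0, 0, 0]]])

```text
clock: 90.05
eef_pos: [0.5482, -0.1971, 0.2929]
tool_rot: [1.0, 0.008, 0.01, 0.006]
ft_force: [0.6, -0.4, 1.5]
grip_width: 0.0853
```

apply_moves(moves=[[[8, 5, 0, 1], [8, 5, 0, 0], [8, 5, 0, 0], [8, 5, 0, 0], [8, 4, 0, 0], [3, 0, 10, 0], [0, 0, 10, 0], [0, 0, 10, 0], [0, 0, 10, 0], [0, 0, 10, 0]]])

```text
clock: 91.05
eef_pos: [0.6006, -0.2254, 0.2377]
tool_rot: [1.0, -0.0, 0.017, 0.009]
ft_force: [-0.1, -0.0, 0.7]
grip_width: 0.0852
```

apply_moves(moves=[[[0, 0, 10, 0], [0, 0, 10, 0], [0, 0, 10, 0], [0, 0, 10, 0], [0, 0, 10, 0], [0, 0, 10, 0], [0, 0, 10, 0], [0, 0, 0, 0], [0, 0, 0, 0], [0, 0, 0, 0]]])

```text
clock: 92.05
eef_pos: [0.6014, -0.226, 0.1589]
tool_rot: [1.0, -0.0, 0.015, 0.008]
ft_force: [0.6, -0.7, 0.3]
grip_width: 0.0853
```

```bash
python3 -c "
from h import *
to(.5917,-.221,.088)
W=cap('wrist');h=cv2.cvtColor(W['bgr'],cv2.COLOR_BGR2HSV)
cv2.imwrite('pics/w21.png',W['bgr'])
lids(W,.088)
for b in blobs(W['bgr'],(5,130,100),(14,255,255),800): print(b[0],b[2],plane(W,b[2][0]+b[2][2]/2,b[2][1]+b[2][3]/2,.098).round(4))
print(proj(W,(.5917,-.221,.098)))
"
```

```text
pos [ 0.6014 -0.226   0.1589] yaw -0.01 tilt [ 0.029 -0.016 -0.999] w 0.0853 F [ 0.6 -0.7  0.3] t 92.05
world d [ -9.7   5.  -70.9] tool d [-11.7  -6.1  70.5]
lid 3032 [183   0 102  41] [ 0.5814 -0.1073  0.088 ]
lid 7984 [185  65 100 104] [ 0.5802 -0.1564  0.088 ]
14741 [  0 140 116 162] [ 0.4756 -0.2148  0.098 ]
5750 [186 178 105  73] [ 0.5812 -0.2118  0.098 ]
[256.53447502 229.01191959]
```

View pics/w21.png

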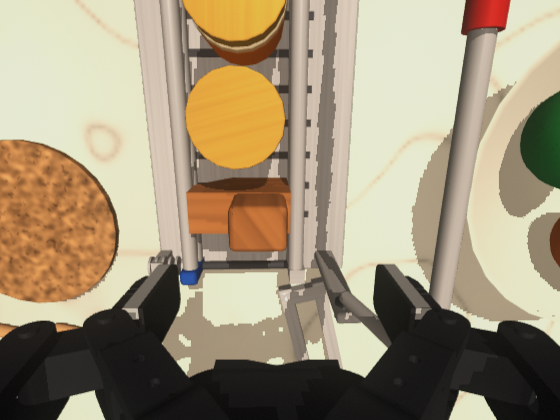

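The last overhead view shows the wedge grip at (258,222) between jar lid (236,117) and the rack end, with the keeper still open. Next: straddle, grip and pull it straight up.

apply_moves(moves=[[[-5, -5, 0, 0], [-6, -4.5, 0, 0], [0, 0, 10, 0], [0, 0, 10, 0], [0, 0, 10, 0], [0, 0, 10, 0], [0, 0, 8, 0], [0, 0, 0, 0], [0, 0, 0, 0], [0, 0, 0, 0]]])

```text
clock: 93.1
eef_pos: [0.5911, -0.2165, 0.1064]
tool_rot: [1.0, -0.0, 0.015, 0.008]
ft_force: [0.6, -0.2, -0.5]
grip_width: 0.0856
```

```bash
python3 -c "
from h import *
to(.5922,-.2175,.088)
"
```

```text
pos [ 0.5911 -0.2165  0.1064] yaw -0.0 tilt [ 0.03  -0.016 -0.999] w 0.0856 F [ 0.6 -0.2 -0.5] t 93.1
world d [  1.1  -1.  -18.4] tool d [ 0.5  0.7 18.5]
```

apply_moves(moves=[[[0.5, 0.5, 6, 0], [0, 0, 6, 0], [0, 0, 5, 0], [0, 0, 0, 0], [0, 0, 0, 0], [0, 0, 0, 0], [0, 0, 0, 0], [0, 0, 0, 0], [0, 0, 0, 0], [0, 0, 0, 0]]])

```text
clock: 94.1
eef_pos: [0.5934, -0.2178, 0.0898]
tool_rot: [1.0, -0.0, 0.017, 0.009]
ft_force: [0.5, -0.5, 0.5]
grip_width: 0.0854
```

apply_moves(moves=[[[0, 0, 0, 0], [0, 0, 0, 0], [0, 0, 0, 0], [0, 0, 0, 0], [0, 0, 0, 0], [0, 0, 0, 0], [0, 0, 0, 0], [0, 0, 0, 0], [0, 0, 0, 0], [0, 0, 0, 0]]], hand=-1)

```text
clock: 95.1
eef_pos: [0.5919, -0.2178, 0.09]
tool_rot: [1.0, -0.0, 0.015, 0.009]
ft_force: [-1.0, 0.8, 1.5]
grip_width: 0.0351
```

apply_moves(moves=[[[0, 0, -5, 0], [0, 0, -8, 0], [0, 0, -10, 0], [0, 0, -10, 0], [0, 0, -10, 0], [0, 0, -15, 0], [0, 0, -20, 0], [0, 0, -20, 0], [0, 0, -20, 0], [0, 0, 0, 0]]])

```text
clock: 96.1
eef_pos: [0.5879, -0.215, 0.2188]
tool_rot: [1.0, -0.0, 0.017, 0.008]
ft_force: [-0.5, -0.4, -0.9]
grip_width: 0.0351
```

```bash
python3 -c "
from h import *
to(.392,-.247,.2)
A=cap('scene');B=cap('side')
for c in (A,B):
  print([ (b[0],b[1],b[2]) for b in blobs(c['bgr'],(15,100,90),(30,255,255),30,(220,190,340,270) if c is A else (240,150,380,260))], [proj(c,(.5837,y,.084)).round(1) for y in (.054,-.016,-.086,-.156)])
"
```

```text
pos [ 0.5879 -0.215   0.2188] yaw -0.04 tilt [ 0.033 -0.017 -0.999] w 0.0351 F [-0.5 -0.4 -0.9] t 96.1
world d [-195.9  -32.   -18.8] tool d [-196.4   32.    12.8]
[(np.int32(34), array([336.8, 192.3]), array([332, 190,   8,   8], dtype=int32)), (np.int32(294), array([224.7, 222.8]), array([220, 207,  14,  33], dtype=int32)), (np.int32(254), array([325. , 213.9]), array([316, 206,  20,  17], dtype=int32)), (np.int32(265), array([304.5, 222.9]), array([295, 215,  20,  17], dtype=int32)), (np.int32(597), array([273. , 237.3]), array([253, 224,  42,  29], dtype=int32))] [array([324.7, 213.4]), array([304.9, 222.1]), array([284.4, 231.1]), array([263.3, 240.4])]
[(np.int32(662), array([250.2, 174.4]), array([240, 153,  30,  41], dtype=int32)), (np.int32(131), array([297.8, 160. ]), array([291, 154,  15,  12], dtype=int32)), (np.int32(890), array([299.4, 201.4]), array([271, 177,  60,  50], dtype=int32))] [array([278.4, 182.3]), array([291.4, 193.2]), array([305. , 204.7]), array([319.5, 216.8])]
```

apply_moves(moves=[[[-20, 3.5, 0, 0], [-20, 3.5, 0, 0], [-20, 3.5, 0, 0], [-20, 3.5, 0, 0], [-20, 3.5, 0, 0], [-20, 3.5, 0, 0], [-20, 3.5, 0, 0], [-20, 3.5, 0, 0], [-20, 3.5, 0, 0], [-10, 0, 0, 0]]])

```text
clock: 97.2
eef_pos: [0.3811, -0.2412, 0.1954]
tool_rot: [1.0, 0.001, 0.001, 0.001]
ft_force: [0.1, 0.0, -2.8]
grip_width: 0.035
```

apply_moves(moves=[[[0, 0, 0, 0], [0, 0, 10, 0], [0, 0, 10, 0], [0, 0, 10, 0], [0, 0, 10, 0], [0, 0, 10, 0], [0, 0, 10, 0], [0, 0, 10, 0], [0, 0, 0, 0], [0, 0, 0, 0]]])

```text
clock: 98.2
eef_pos: [0.3815, -0.2394, 0.1156]
tool_rot: [1.0, 0.001, -0.001, -0.001]
ft_force: [-0.2, -0.0, -1.7]
grip_width: 0.0348
```

```bash
python3 -c "
from h import *
to(.395,-.247,.092)
"
```

```text
pos [ 0.3815 -0.2394  0.1156] yaw 0.16 tilt [-0.002  0.003 -1.   ] w 0.0348 F [-0.2 -0.  -1.7] t 98.2
world d [ 13.5  -7.6 -23.6] tool d [13.5  7.7 23.6]
```

apply_moves(moves=[[[7, 4, 0, 0], [6, 4, 0, 0], [0, 0, 6, 0], [0, 0, 6, 0], [0, 0, 5, 0], [0, 0, 4, 0], [0, 0, 2, 0], [0, 0, 0, 0], [0, 0, 0, 0], [0, 0, 0, 0]]])

```text
clock: 99.2
eef_pos: [0.3972, -0.2491, 0.0925]
tool_rot: [1.0, 0.001, 0.001, -0.0]
ft_force: [0.6, -0.2, -1.0]
grip_width: 0.0352
```

```bash
python3 -c "
from h import *
to(.395,-.247,.0925)
"
```

```text
pos [ 0.3972 -0.2491  0.0925] yaw 0.14 tilt [ 0.002  0.    -1.   ] w 0.0352 F [ 0.6 -0.2 -1. ] t 99.2
world d [-2.2  2.1  0. ] tool d [-2.2 -2.1 -0. ]
```

apply_moves(moves=[[[0, 0, 1.5, 0], [0, 0, 0, 0], [0, 0, 0, 0], [0, 0, 0, 0], [0, 0, 0, 0], [0, 0, 0, 0], [0, 0, 0, 0], [0, 0, 0, 0], [0, 0, 0, 0], [0, 0, 0, 0]]])

```text
clock: 100.2
eef_pos: [0.3973, -0.2492, 0.0923]
tool_rot: [1.0, 0.001, 0.001, 0.0]
ft_force: [-0.9, -0.4, 0.3]
grip_width: 0.035
```

apply_moves(moves=[[[0, 0, 0, 0], [0, 0, 0, 0], [0, 0, 0, 0], [0, 0, 0, 0], [0, 0, 0, 0], [0, 0, 0, 0], [0, 0, -8, 0], [0, 0, -20, 0], [0, 0, -25, 0], [0, 0, -25, 0]]], hand=1)

```text
clock: 101.2
eef_pos: [0.3947, -0.2477, 0.1706]
tool_rot: [1.0, 0.001, -0.002, -0.002]
ft_force: [-0.4, -0.8, 0.3]
grip_width: 0.0856
```

apply_moves(moves=[[[0, 0, -30, 0], [0, 0, -30, 0], [0, 0, -20, 0], [20, -12, 0, 0], [20, -12, 0, 0], [20, -12, 0, 0], [20, -12, 0, 0], [20, -12, 0, 0], [20, -12, 0, 0], [20, -12, 0, 0]]], hand=0)

```text
clock: 102.2
eef_pos: [0.5394, -0.1637, 0.2679]
tool_rot: [1.0, -0.002, 0.005, 0.002]
ft_force: [0.1, -0.4, -0.4]
grip_width: 0.0429
```

apply_moves(moves=[[[20, -12, 0, 0], [20, -12, 0, 0], [20, -12, 0, 0], [20, -12, 0, 0], [20, -12, 0, 0], [10, -12, 0, 0], [0, 0, 0, 0], [0, 0, 0, 0], [0, 0, 0, 0], [0, 0, 0, 0]]])

```text
clock: 103.2
eef_pos: [0.6538, -0.0879, 0.2724]
tool_rot: [1.0, -0.001, 0.006, 0.003]
ft_force: [-0.0, 0.3, 0.2]
grip_width: 0.0425
```

```bash
python3 -c "
from h import *
to(.672,-.081,.161)
W=cap('wrist');cv2.imwrite('pics/w22.png',W['bgr'])
for b in blobs(W['bgr'],(0,150,80),(8,255,255),300,(150,0,420,420))+blobs(W['bgr'],(172,150,80),(180,255,255),300,(150,0,420,420)): print(b[:3],plane(W,*b[1],0.161).round(4))
A=cap('scene');B=cap('side')
for nm,c,roi in (('a',A,(180,190,250,260)),('b',B,(245,230,320,310))):
  cv2.imwrite('pics/22%s.png'%nm,c['bgr'])
  print([proj(c,(.395,-.247,z)).round(1) for z in (.008,.1)])
"
```

```text
pos [ 0.6538 -0.0879  0.2724] yaw -0.08 tilt [ 0.012 -0.006 -1.   ] w 0.0425 F [-0.   0.3  0.2] t 103.2
world d [  18.2    6.9 -111.4] tool d [ 16.9  -7.6 111.6]
(np.int32(1921), array([298.2, 206.4]), array([290, 148,  18, 119], dtype=int32)) [ 0.6719 -0.0817  0.161 ]
[array([212.4, 223.7]), array([208.4, 205.1])]
[array([287.2, 280.6]), array([287.4, 258.1])]
```

apply_moves(moves=[[[9, -4, 0, 0], [8, -3, 0, 0], [0, 0, 12, 0], [0, 0, 12, 0], [0, 0, 12, 0], [0, 0, 12, 0], [0, 0, 12, 0], [0, 0, 0, 0], [0, 0, 0, 0], [0, 0, 0, 0]]])

```text
clock: 104.35
eef_pos: [0.6712, -0.0846, 0.2136]
tool_rot: [1.0, -0.003, 0.008, 0.003]
ft_force: [-0.2, 0.3, 0.4]
grip_width: 0.0426
```

```bash
python3 -c "
from h import *
to(.672,-.081,.164)
"
```

```text
pos [ 0.6712 -0.0846  0.2136] yaw -0.36 tilt [ 0.016 -0.007 -1.   ] w 0.0426 F [-0.2  0.3  0.4] t 104.35
world d [  0.8   3.6 -49.6] tool d [-0.  -3.9 49.6]
```

apply_moves(moves=[[[0, -3.5, 0, 0], [0, 0, 10, 0], [0, 0, 10, 0], [0, 0, 10, 0], [0, 0, 10, 0], [0, 0, 8, 0], [0, 0, 0, 0], [0, 0, 0, 0], [0, 0, 0, 0], [0, 0, 0, 0]]])

```text
clock: 105.35
eef_pos: [0.6725, -0.081, 0.162]
tool_rot: [1.0, -0.003, 0.009, 0.003]
ft_force: [-0.2, 0.3, -0.5]
grip_width: 0.0428
```

apply_moves(moves=[[[0, 0, 0, 0], [0, 0, 0, 0], [0, 0, 0, 0], [0, 0, 0, 0], [0, 0, 0, 0], [0, 0, 0, 0], [0, 0, 0, 0], [0, 0, 0, 0], [0, 0, 0, 0], [0, 0, 0, 0]]], hand=-1)

```text
clock: 106.35
eef_pos: [0.6715, -0.0811, 0.1631]
tool_rot: [1.0, -0.003, 0.008, 0.003]
ft_force: [-1.8, -0.3, 0.2]
grip_width: 0.0108
```

apply_moves(moves=[[[-10, 0, -2.5, 0], [-10.5, 0, -1, 0], [-10.5, 0, 0.5, 0], [-10, 0, 2, 0], [-10, 0, 3.5, 0], [-9, 0, 5, 0], [0, 0, 0, 0], [0, 0, 0, 0], [0, 0, 0, 0], [0, 0, 0, 0]]])

```text
clock: 107.35
eef_pos: [0.644, -0.0811, 0.1686]
tool_rot: [0.999, -0.002, 0.048, 0.005]
ft_force: [0.5, -0.4, -1.0]
grip_width: 0.0105
```

```bash
cat >> h.py <<'E'
def sleeve():
    A=cap('scene');B=cap('side');p=[]
    for c,roi in((A,(240,190,320,262)),(B,(270,150,350,230))):
        P=np.vstack([b[3] for b in blobs(c['bgr'],(0,170,80),(5,255,255),6,roi)+blobs(c['bgr'],(175,170,80),(180,255,255),6,roi)]);p.append((P.min(0)+P.max(0))/2);print(len(P),P.min(0),P.max(0))
    print('sleeve',tri([(A,*p[0]),(B,*p[1])]))
E
python3 -c "
from h import *
st();sleeve()"
```

```text
pos [ 0.644  -0.0811  0.1686] yaw -0.16 tilt [ 0.097 -0.009 -0.995] w 0.0105 F [ 0.5 -0.4 -1. ] t 107.35Traceback (most recent call last):
  File "<string>", line 3, in <module>
    st();sleeve()
         ~~~~~~^^
  File "h.py", line 37, in sleeve
    P=np.vstack([b[3] for b in blobs(c['bgr'],(0,170,80),(5,255,255),6,roi)+blobs(c['bgr'],(175,170,80),(180,255,255),6,roi)]);p.append((P.min(0)+P.max(0))/2);print(len(P),P.min(0),P.max(0))
    return _nx.concatenate(arrs, 0, dtype=dtype, casting=casting)
           ~~~~~~~~~~~~~~~^^^^^^^^^^^^^^^^^^^^^^^^^^^^^^^^^^^^^^^
ValueError: need at least one array to concatenate
```

apply_moves(moves=[[[-10, 0, -0.5, 0], [-12, 0, 0.5, 0], [-12, 0, 2, 0], [-10, 0, 3, 0], [-10, 0, 4, 0], [0, 0, 0, 0], [0, 0, 0, 0], [0, 0, 0, 0], [0, 0, 0, 0], [0, 0, 0, 0]]])

```text
clock: 108.45
eef_pos: [0.6035, -0.081, 0.1565]
tool_rot: [0.998, -0.001, 0.062, 0.004]
ft_force: [0.4, -0.2, -1.9]
grip_width: 0.0104
```

apply_moves(moves=[[[-6.5, 0, 4, 0], [-6, 0, 5.5, 0], [-6, 0, 5.5, 0], [-5, 0, 5.5, 0], [0, 0, 0, 0], [0, 0, 0, 0], [0, 0, 0, 0], [0, 0, 0, 0], [0, 0, 0, 0], [0, 0, 0, 0]]])

```text
clock: 109.45
eef_pos: [0.5882, -0.081, 0.1367]
tool_rot: [0.997, -0.0, 0.071, 0.004]
ft_force: [2.5, 0.1, -0.3]
grip_width: 0.0106
```

```bash
python3 -c "
from h import *
st()"
```

```text
pos [ 0.5882 -0.081   0.1367] yaw -0.02 tilt [ 0.143 -0.009 -0.99 ] w 0.0106 F [ 2.5  0.1 -0.3] t 109.45
```

apply_moves(moves=[[[0, 0, 0, 0], [0, 0, 0, 0], [0, 0, 0, 0], [0, 0, 0, 0], [0, 0, -20, 0], [0, 0, -30, 0], [0, 0, -30, 0], [0, 0, -30, 0], [0, 0, 0, 0], [0, 0, 0, 0]]], hand=0.3)

```text
clock: 110.45
eef_pos: [0.5662, -0.0802, 0.2453]
tool_rot: [0.998, -0.001, 0.063, 0.004]
ft_force: [-0.7, -0.4, -0.6]
grip_width: 0.0554
```

apply_moves(moves=[[[-25, 0, 0, 0], [-25, 0, 0, 0], [-25, 0, 0, 0], [-25, 0, 0, 0], [-20, 0, 0, 0], [0, 0, -20, 0], [0, 0, -20, 0], [0, 0, 0, 0], [0, 0, 0, 0], [0, 0, 0, 0]]])

```text
clock: 111.45
eef_pos: [0.43, -0.0783, 0.256]
tool_rot: [0.999, -0.001, 0.051, 0.002]
ft_force: [-0.5, 0.4, -0.0]
grip_width: 0.0555
```

```bash
python3 -c "
from h import *
st()
A=cap('scene');B=cap('side')
for n,c in (('a',A),('b',B)):
  print(n,[(b[0],b[1]) for b in blobs(c['bgr'],(0,150,60),(8,255,255),8,(240,190,330,262) if n=='a' else (270,165,350,230))],[proj(c,(.5837+(65-70*np.cos(q-.15))/1000,-.081,.095+.07*np.sin(q-.15))).round(1) for q in (0,.125,.3,1,2.05)])
a=cv2.resize(B['bgr'][150:300,230:390],(427,400),interpolation=2);b=cv2.resize(A['bgr'][180:285,190:362][:, :172],(373,228),interpolation=2)
b=np.vstack([b,np.zeros((172,373,3),np.uint8)])
cv2.imwrite('pics/fin.png',np.hstack([a,b]))
"
```

```text
pos [ 0.43   -0.0783  0.256 ] yaw -0.11 tilt [ 0.101 -0.005 -0.995] w 0.0555 F [-0.5  0.4 -0. ] t 111.45
a [(np.int32(82), array([285.1, 227.5]))] [array([285.2, 229.4]), array([285.1, 227.4]), array([285.2, 225. ]), array([289.2, 221.5]), array([301.6, 235.8])]
b [(np.int32(135), array([285.1, 203.3])), (np.int32(91), array([303.2, 202.3]))] [array([303. , 204.3]), array([302.8, 202.2]), array([303.1, 199.1]), array([309.4, 185.5]), array([327. , 173.8])]
```

```bash
python3 -c "
from h import *
A=cap('scene');B=cap('side');S0=cv2.imread('pics/side0.png')
for n,c in (('a',A),('b',B)):
  print(n,'lids',[(b[0],b[1]) for b in blobs(c['bgr'],(15,100,90),(30,255,255),30,(240,195,345,262) if n=='a' else (265,165,350,235))],[proj(c,(.5837,y,.084)).round(1) for y in (.054,-.016,-.086,-.156)],[proj(c,(.397,-.249,z)).round(0) for z in (.008,.064,.1)])
h=cv2.cvtColor(B['bgr'],cv2.COLOR_BGR2HSV)
for v in range(240,300,4): print(v,' '.join('%2d/%3d'%(h[v,u,0],h[v,u,2]) for u in range(262,314,4)))
"
```

```text
a lids [(np.int32(31), array([341.6, 197.2])), (np.int32(35), array([321.9, 208.2])), (np.int32(163), array([326.6, 216.1])), (np.int32(31), array([301.3, 217.1])), (np.int32(176), array([306.2, 225.1])), (np.int32(445), array([274. , 240.4])), (np.int32(34), array([259.9, 235.2]))] [array([324.7, 213.4]), array([304.9, 222.1]), array([284.4, 231.1]), array([263.3, 240.4])] [array([212., 224.]), array([210., 213.]), array([208., 206.])]
b lids [(np.int32(58), array([282.8, 180.4])), (np.int32(439), array([297.5, 204.3])), (np.int32(55), array([295.8, 190.9])), (np.int32(52), array([310. , 202.5])), (np.int32(71), array([324.1, 214.8]))] [array([278.4, 182.3]), array([291.4, 193.2]), array([305. , 204.7]), array([319.5, 216.8])] [array([288., 281.]), array([288., 267.]), array([288., 258.])]
240 29/219 28/219 25/219 22/211 22/211 22/210 23/218 20/184 19/188 21/190 18/191 16/114 18/114
244 29/219 29/219 30/218 29/219 29/218 28/219 28/219 27/219 20/175 21/188 17/192 20/192 20/115
248 33/222 32/220 30/220 31/219 29/219 30/218 28/219 29/218 27/218 20/161 20/190 20/192 20/193
252 35/224 32
[... 426 characters left out ...]
 13/ 94 15/140 16/152 27/218 26/219
272 34/222 15/179 15/166 14/106 14/107 13/105 12/ 91 14/100 14/ 95 15/138 15/169 15/183 26/218
276 16/168 15/171 14/146 14/107 14/108 13/108 14/ 97 14/ 98 13/ 97 14/142 15/149 15/179 15/171
280 15/151 15/164 15/151 14/ 85 13/ 99 14/ 99 13/ 97 14/100 14/ 97 15/112 16/102 15/174 15/166
284 15/168 15/173 15/192 15/ 97 14/ 97 13/ 98 13/ 99 14/ 95 13/ 99 15/103 15/143 14/104 15/174
288 15/188 15/168 14/173 15/101 13/ 98 13/ 99 14/ 99 15/ 92 16/112 16/100 15/162 14/103 16/108
292 16/146 14/158 15/ 95 14/108 15/ 98 15/101 15/ 97 15/104 16/113 14/101 15/116 15/185 15/127
296 26/219 15/151 16/ 92 15/106 14/111 15/ 89 14/105 15/103 15/112 15/106 15/ 96 15/154 21/166
```

```bash
python3 -c "
from h import *
print(workorder.job_done());st()"
```

```text
the job is handed in; nothing more can be done
None
the job is handed in; nothing more can be done
```

I did every step in the order asked and handed the job in at about 112 s; no verdict was reported.

**What I did**
1. Swung the bail right back. The sleeve measured (0.672, z 0.161), where the stop should put it.
2. Pressed the wedge home. It held the keeper open by itself.
3. Stood all four jars in the rack with the wedge in. One red jar had been knocked aside before I reached it, so I measured it again.
4. Pulled the wedge out and stood it on the trivet.
5. Swung the bail forward past centre and let it close onto the lids.

**Last checks**
- **Bail:** the sleeve is within half a pixel of where a bail angle of about 0.125 should put it in both fixed cameras, so it is resting on the lids.
- **Jars:** before the bail closed, the lids were within a pixel or two of their expected places in both cameras, and had shifted slightly toward the back rails once the wedge was out. Afterwards the bail rod cuts across the lids in the images, so the lid patches are split and their centres less exact.
- **Wedge:** the colours in the side view match it standing upright on the trivet.
- **Robot:** clear of everything, with no force on the tool.

**What was off**
- The picture limit refused my last close-up, so the final checks are numerical only.
- The tool picked up a tilt of up to about 8° during the run. I corrected it before gripping the wedge to pull it out. The second jar briefly pressed on the rack floor with about 20 N as it was set down.
- I didn't re-measure the kitchen things the robot never touched.

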